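# Prop the gauge chest's lid on its stay and fetch the long bar

## Task

Raise the lid of the wooden chest by its handle until its stay catches, and let it down gently so that it stands propped on the stay by itself. Then take the longer of the two steel bars out of the chest and lay it down gently, the same way up as it lay in the chest, lengthways along the middle of the surface plate. Leave the short bar in the chest, the lid propped, and the other things on the table where they are.

Things in the scene. Friction and masses are not known exactly. Their poses are not given: they have to be found in the camera images.
- chest: open wooden chest, fixed, 190 (x) x 240 (y) x 70 mm high without its lid, walls and floor 8 mm thick, so its inside is 174 x 224 mm and its inner floor 8 mm above the table; origin at the centre of its underside, x away from the robot at yaw 0 (towards the hinge), z up. The lid's hinge axis runs along y at x = +95, z = +70 mm in this frame.
- chest_lid (a joint): angle of the lid about its rear hinge (rad): 0 shut, 1.5 its upper stop. A wooden board 190 x 240 x 12 mm, 0.4 kg; it falls shut if let go unpropped. Raised beyond about 1.39, the stay catches by itself; lowered again, the lid rests on the stay at about 1.36 and cannot shut.
- stay_pivot (a point): pivot of the stay, a flat steel bar 200 mm long on the lid's right-hand edge (-y), outside the chest, 140 mm from the hinge axis. A light spring pushes the bar against a pin on the chest's side; its step snaps over the pin when the lid is up. No hand is needed on it.
- lid_handle (a point): middle of the lid's handle, a round steel bar 10 mm thick, 94 mm along y, held 46 mm out from the lid's front edge by two arms, to be pinched from above; 236 mm from the hinge axis along the lid, 6 mm above the lid's underside. It turns between the fingers as the lid swings. About 76 mm above the table when shut, 302 mm when propped.
- long_bar: the longer steel bar in the chest, 18 (x) x 125 (y) x 26 (z) mm, 0.46 kg; origin at the centre of its underside, its length along its y axis; it lies on the chest's floor, its length roughly front to back, beside the short bar
- short_bar: the shorter steel bar in the chest, 18 (x) x 75 (y) x 26 (z) mm, origin at the centre of its underside; it stays in the chest
- surface_plate: grey stone surface plate, fixed, 140 (x) x 200 (y) mm, its top 30 mm above the table; origin at the centre of its underside, long side along its y axis; to the right of the chest
- micrometer: digital micrometer, 70 x 205 x 29 mm, lying at the front left; bystander, origin at the centre of its underside
- red_box: shut red moulded box, 93 x 155 x 50 mm, to the left of the chest; bystander, origin at the centre of its underside
- square: try square, 72 x 114 x 14 mm, behind the surface plate; bystander, origin at the centre of its underside
- ring: steel ring gauge, 50 mm across, 16 mm high, lying between the chest and the surface plate, nearer the robot; bystander, origin at the centre of its underside
Things that resemble listed ones, but are neither listed nor needed, are in the scene too. There is more than one size of the surface_plate; the job needs the larger.

How it is judged:
On the way, in this order (a step that is already met when the one before it is completed fails the run):
1. the lid stands propped on its stay, let go, with the long bar still in the chest (value of joint chest_lid between 1.29 and 1.42 rad and velocity of joint chest_lid between -0.1 and 0.1 rad/s and contact force between each of the arm, the fingers and chest_lid below 0.1 N and z of long_bar in the frame of chest below 0.03 m), for 0.3 s.
2. the long bar is lifted clear of the chest while the lid stays propped (value of joint chest_lid between 1.29 and 1.42 rad and z of long_bar in the frame of chest above 0.072 m), for 0.1 s.
At the end, for the whole second after the job is handed in: Lid at rest propped on its stay (1.29 to 1.42 rad); long bar at rest on the surface plate, same way up as in the chest (0.1 rad), within 15 degrees of the plate's long side, its middle within 35 mm of the centre across and 30 mm along; short bar in the chest (value of joint chest_lid between 1.29 and 1.42 rad and velocity of joint chest_lid between -0.05 and 0.05 rad/s and x of long_bar in the frame of surface_plate between -0.035 and 0.035 m and y of long_bar in the frame of surface_plate between -0.03 and 0.03 m and z of long_bar in the frame of surface_plate between 0.024 and 0.036 m and angle between long_bar's own z axis and vertical below 0.1 rad and angle between the y axis of long_bar and the y axis of surface_plate, either way round below 0.26 rad and linear speed of long_bar below 0.02 m/s and angular speed of long_bar below 0.1 rad/s and x of short_bar in the frame of chest between -0.09 and 0.09 m and y of short_bar in the frame of chest between -0.115 and 0.115 m and z of short_bar in the frame of chest below 0.04 m); the robot touches nothing.
It fails at once if the lid is dropped or slammed (it turns downward faster than 2 rad/s) (velocity of joint chest_lid below -2 rad/s).
It fails at once if the long bar is dropped or banged onto the surface plate (faster than 0.5 m/s within 15 mm of its top) (x of long_bar in the frame of surface_plate between -0.07 and 0.07 m and y of long_bar in the frame of surface_plate between -0.1 and 0.1 m and z of long_bar in the frame of surface_plate below 0.045 m and linear speed of long_bar above 0.5 m/s).
It fails at once if another thing on the table is shifted by more than 30 mm (distance of any of micrometer, red_box, square, ring from where it was at the start of the episode above 0.03 m).
It also fails if it takes over 58 s, if anything falls off the work surface, if the arm or the gripper's body presses on something with over 40 N, if the wrist force passes 120 N, or if a joint passes its speed limit or range.

## Robot

A 7-joint arm with a two-finger parallel gripper is mounted at the origin on a cart in front of the work surface, level with it; the furniture and walls round the work are solid. World frame = base frame: x ahead of the robot, y to its left, z up, the work surface at z = 0. Lengths are in m, angles in rad, forces in N, time in s.
With the tool pointing down it reaches from about 0.425 to 0.925 m from the base axis. Payload 6.8 kg.
Tool frame: the origin (TCP) lies midway between the tips of the shut fingers; the grasp point (between the pads) lies 19 mm behind it (bot.grasp_offset is the distance from the TCP to the grasp point, in m); z points along the fingers, x is the direction in which the jaws open and shut, and the axes are right-handed (so a half turn about z gives the same grasp; the last joint's range is limited). The gripper opens to 85 mm and grips with 20 to 120 N. Pads are 22 mm wide; open, the fingers measure 114 mm over their backs; the gripper's body (76 mm by 85 mm) begins 54 mm behind the grasp point. The pads swing forward as they close: fully open they stand 13 mm farther back than shut.
Start: joints at [-1.217, 0.477, 0.022, 1.555, -0.011, 1.109, -0.083], TCP at [0.301, 0.604, 0.193] pointing down, gripper open.
Joint ranges: [-2.96, 2.96], [-0.34, 2.1], [-1.41, 1.46], [0.24, 2.44], [-1.37, 4.51], [0.17, 1.92], [-2.96, 2.96]. Speed limits (rad/s): [2.39, 2.39, 3.14, 3.14, 3.14, 3.14, 3.14].

## Interface

Orientations are given as a unit quaternion [w, x, y, z].
In Python, from station import bot, imaging gives the robot as it stands. The module is installed in compiled form; this text tells all that it offers.
- The arm moves only by the tool apply_moves, never from a script. Its argument "increments" is a list of rows, each a list of 7 numbers: the shift along the tool's x, y, z in mm, then the turn, a rotation vector about the tool's x, y, z in degrees, then the closure, from -1 (fully open) to 1 (shut). In form: [[dx, dy, dz, rx, ry, rz, grip], ...]. A call has exactly 8 rows; each row shifts and turns the pose as measured when the row begins, along the tool's axes as they then stand; what a row does not reach is not made up. A row lasts 1/8 s, in which the tool goes at most 62.5 mm and 10.7 degrees, less where a joint would pass 70% of its speed; a pose out of reach is approached as far as the arm can. A call with a gripper value outside its range is refused whole. The fingers move at their own pace and stop on an object; "grip_force" is the grip in N (left out, the last holds). Time passes only in rows, so rows that do not move let the fingers close, or fill a call up. It gives the time, the measured TCP pose, the force and the opening at its end, in the units of the state.
- bot.get_obs(): the state, without advancing time (a new reading comes with each control period).
- imaging.read_camera(name): name is "scene" or "top" or "wrist"; returns the picture (480x640x3 uint8, red, green, blue); there is no depth.
- imaging.get_calibration(name): a dict with "K" (3x3 intrinsics, pixels), "extrinsics" (4x4, takes a point from camera to world coordinates). Camera axes: x right, y down, z forward; pixel columns grow to the right and rows downward; lengths in m; the calibration is good to about 2 mm. A picture is of the moment at which its call begins: read the wrist's pose just before it. get_calibration takes no time and is no camera call; for the wrist camera it gives the pose at the moment of the call.
- bot.hand_in(): hands the job in, once; it reports no verdict.
The state is a dict: "t": time; "q": joint angles; "joint_vel": joint speeds; "joint_torque": joint torques, N m; "eef_pos": TCP position; "tool_rot": TCP orientation; "contact_force": force on the tool from outside, world axes, zero at the start; "torque": the same for the moment, N m; "gripper_width": opening from 0.0 (shut) to 1.0 (fully open).
Only numpy, scipy, OpenCV 4.12 (cv2) and the standard library are available. Lean on these libraries where they do the work, as an engineer would, in place of code of your own. Each camera call takes 0.05 s, during which the arm holds its last target.

## Working session

There is one attempt and no reset: what is moved stays moved. The work goes in short steps, Python scripts to look and compute and a tool call to move; the robot and the scene stay as the last step left them, time stands still between calls to the robot, and variables do not carry over. Pictures are saved under pics/ and viewed, and the job is handed in when it is done.

Besides the shell and the picture viewer there is one more tool, called as name([rows], argument=value, ...), one row to a line, values as JSON. apply_moves: Moves the arm, as the interface text tells. Its arguments: {"type":"object","properties":{"increments":{"type":"array","items":{"type":"array","items":{"type":"number"}}},"grip_force":{"type":"number"}},"required":["increments"]}

```bash
mkdir -p pics; ls; python3 - <<'E'
from station import bot, imaging
import cv2, numpy as np
np.set_printoptions(precision=4,suppress=True)
o=bot.get_obs()
print({k:np.round(v,3) for k,v in o.items()}, bot.grasp_offset)
for n in ["scene","top","wrist"]:
    c=imaging.get_calibration(n); print(n,c["K"],c["extrinsics"])
    cv2.imwrite(f"pics/{n}0.png",imaging.read_camera(n)[:,:,::-1])
E
```

```text
pics
{'t': np.float64(0.0), 'q': array([-1.217,  0.478,  0.022,  1.556, -0.012,  1.109, -0.083]), 'joint_vel': array([ 0.001, -0.002, -0.   , -0.002, -0.   , -0.001, -0.   ]), 'joint_torque': array([ -0.001, -59.645,   1.608, -28.12 ,   0.013,   0.009,  -0.   ]), 'eef_pos': array([0.3  , 0.604, 0.192]), 'tool_rot': array([ 0.001,  0.85 ,  0.527, -0.001]), 'contact_force': array([-0.307, -0.636,  0.154]), 'torque': array([-0.02 ,  0.031, -0.015]), 'gripper_width': np.float64(1.003)} 0.0187
scene [[594.8144   0.     322.447 ]
 [  0.     594.8144 239.8507]
 [  0.       0.       1.    ]] [[ 0.8719 -0.2846  0.3984 -0.0193]
 [-0.4896 -0.503   0.7122 -1.2038]
 [-0.0023 -0.8161 -0.5779  0.9412]
 [ 0.      0.      0.      1.    ]]
top [[442.7843   0.     318.0151]
 [  0.     442.7843 239.985 ]
 [  0.       0.       1.    ]] [[-0.015  -0.9877  0.1558  0.3929]
 [-0.9997  0.0174  0.0142 -0.1313]
 [-0.0168 -0.1555 -0.9877  1.304 ]
 [ 0.      0.      0.      1.    ]]
wrist [[411.6351   0.     318.2357]
 [  0.     411.6351 235.3831]
 [  0.       0.       1.    ]] [[ 0.4468  0.8463  0.2901  0.2264]
 [ 0.8946 -0.4217 -0.1478  0.6408]
 [-0.0027  0.3256 -0.9455  0.3729]
 [ 0.      0.      0.      1.    ]]
```

View pics/top0.png

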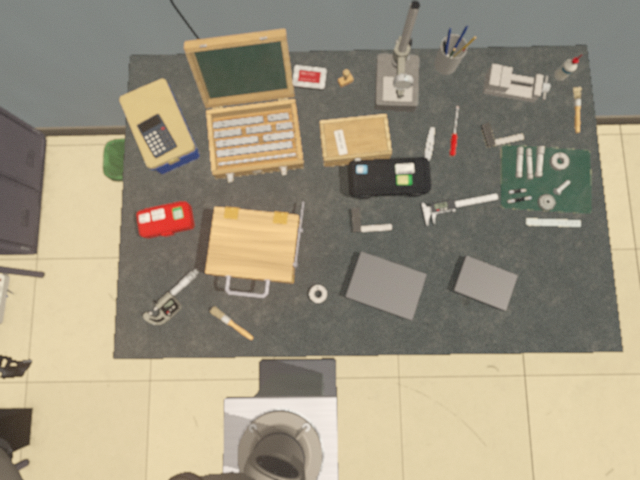

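View pics/scene0.png

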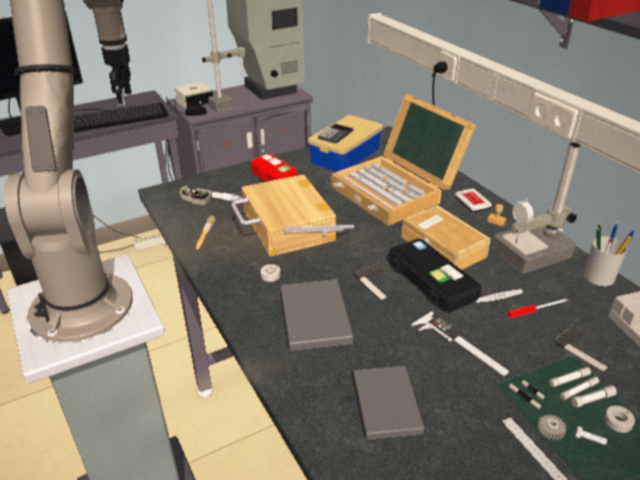

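The top view shows the chest with its lid at about (255,243) and the handle at (243,288). The larger plate is at (386,286) and the ring at (318,294). I'll zoom in to measure these.

```bash
cat > h.py <<'E'
from station import bot, imaging
import cv2, numpy as np
np.set_printoptions(precision=4,suppress=True)
def ray(name,u,v,c=None):
    c=c or imaging.get_calibration(name)
    d=c["extrinsics"][:3,:3]@(np.linalg.inv(c["K"])@np.array([u,v,1.]))
    return c["extrinsics"][:3,3],d
def onz(name,u,v,z,c=None):
    p,d=ray(name,u,v,c); return p+d*(z-p[2])/d[2]
def proj(name,P,c=None):
    c=c or imaging.get_calibration(name)
    E=np.linalg.inv(c["extrinsics"]); x=c["K"]@(E[:3,:3]@np.asarray(P)+E[:3,3]); return x[:2]/x[2]
def tri(obs):
    A=np.zeros((3,3));b=np.zeros(3)
    for n,u,v in obs:
        p,d=ray(n,u,v); d=d/np.linalg.norm(d); M=np.eye(3)-np.outer(d,d); A+=M;b+=M@p
    return np.linalg.solve(A,b)
E
python3 - <<'E'
import cv2
t=cv2.imread("pics/top0.png"); s=cv2.imread("pics/scene0.png")
cv2.imwrite("pics/tz.png",cv2.resize(t[190:330,195:435],None,fx=3.33,fy=3.33,interpolation=cv2.INTER_CUBIC))
cv2.imwrite("pics/sz.png",cv2.resize(s[160:360,220:380],None,fx=3,fy=3,interpolation=cv2.INTER_CUBIC))
E
```

```text
(no output)
```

View pics/tz.png

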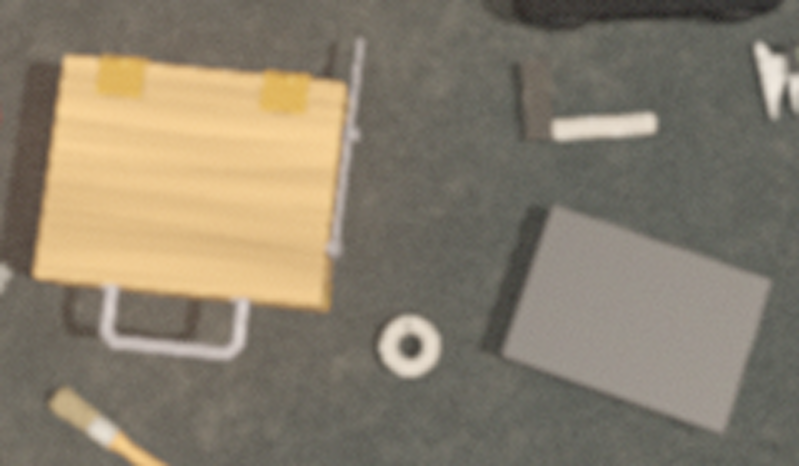

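View pics/sz.png

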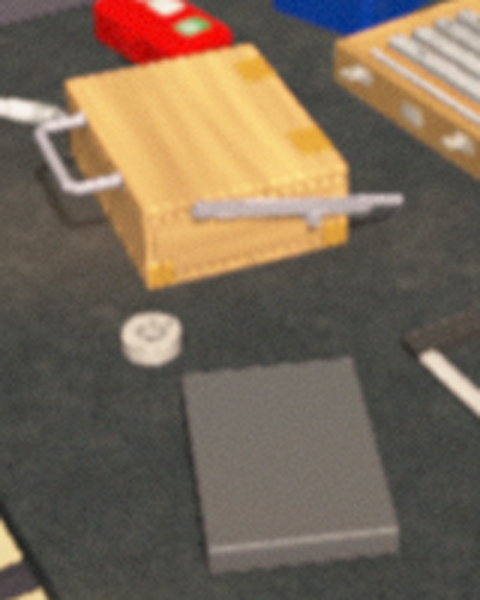

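The handle's bar runs from zoomed (112,343) to (235,353). The lid and plate outlines are clear, so I'll measure them from masks.

```bash
python3 - <<'E'
from h import *
t=cv2.imread("pics/top0.png"); hsv=cv2.cvtColor(t,cv2.COLOR_BGR2HSV)
def quad(mask,z,name):
    cs,_=cv2.findContours(mask,cv2.RETR_EXTERNAL,cv2.CHAIN_APPROX_NONE); c=max(cs,key=cv2.contourArea)
    W=np.array([onz("top",u,v,z)[:2] for u,v in c[:,0]]).astype(np.float32)
    r=cv2.minAreaRect(W*1000); print(name,cv2.contourArea(c),r)
    a=cv2.approxPolyDP(c,5,True)[:,0]; print(a.tolist(),[np.round(onz("top",u,v,z)[:2],4).tolist() for u,v in a])
m=np.zeros(t.shape[:2],np.uint8); m[200:290,200:299]=1
lid=((hsv[:,:,0]>8)&(hsv[:,:,0]<28)&(hsv[:,:,1]>90)&(hsv[:,:,2]>120)).astype(np.uint8)*m
quad(lid,0.082,"lid")
g=t.astype(int).sum(2)/3; m[:]=0; m[250:322,340:430]=1
pl=((g>88)&(g<150)&(hsv[:,:,1]<60)).astype(np.uint8)*m; pl=cv2.morphologyEx(pl,cv2.MORPH_OPEN,np.ones((5,5)))
quad(pl,0.03,"plate")
f=3.33
for a,b in [(112,343),(235,353),(240,345),(107,335)]:
    print("handle top",onz("top",195+a/f,190+b/f,0.076))
for a,b in [(45,130),(75,187)]: print("handle scene",onz("scene",220+a/3,160+b/3,0.076))
print("ring",onz("top",195+410/f,190+346/f,0.016))
for a,b in [(362,42),(335,250)]: print("stay",onz("top",195+a/f,190+b/f,0.08))
E
```

```text
lid 5933.0 ((579.6316528320312, 68.87699890136719), (252.34779357910156, 200.5850372314453), 83.25888061523438)
[[214, 208], [205, 273], [293, 282], [297, 214]] [[0.6827, 0.1801], [0.4985, 0.2011], [0.4696, -0.043], [0.6609, -0.0555]]
plate 4346.0 ((459.78411865234375, -302.50738525390625), (258.1846923828125, 202.6278533935547), 89.01083374023438)
[[360, 250], [340, 297], [340, 321], [396, 321], [394, 312], [370, 302], [414, 271], [424, 276], [412, 321], [429, 321], [429, 250]] [[0.5623, -0.2342], [0.4281, -0.1732], [0.3607, -0.1717], [0.3584, -0.3297], [0.3836, -0.3251], [0.4126, -0.2582], [0.4988, -0.3872], [0.484, -0.415], [0.3578, -0.3747], [0.3571, -0.4225], [0.5589, -0.4333]]
handle top [0.4425 0.1358 0.076 ]
handle top [0.4327 0.0334 0.076 ]
handle top [0.4392 0.0293 0.076 ]
handle top [0.4492 0.14   0.076 ]
handle scene [0.4525 0.1332 0.076 ]
handle scene [0.439  0.0322 0.076 ]
ring [ 0.4383 -0.1107  0.016 ]
stay [ 0.694  -0.0747  0.08  ]
stay [ 0.5165 -0.0504  0.08  ]
```

```bash
python3 - <<'E'
from h import *
t=cv2.imread("pics/top0.png"); g=cv2.GaussianBlur(t,(5,5),0)
print(g[286,386],g[240,330],g[310,340])
hsv=cv2.cvtColor(g,cv2.COLOR_BGR2HSV); print(hsv[286,386],hsv[240,330],hsv[310,340])
m=np.zeros(t.shape[:2],np.uint8); m[240:330,336:440]=1
V=hsv[:,:,2]
pl=((V>97)&(V<160)).astype(np.uint8)*m; pl=cv2.morphologyEx(pl,cv2.MORPH_OPEN,np.ones((5,5)))
cs,_=cv2.findContours(pl,cv2.RETR_EXTERNAL,cv2.CHAIN_APPROX_NONE); c=max(cs,key=cv2.contourArea)
W=np.array([onz("top",u,v,0.03)[:2] for u,v in c[:,0]],np.float32)*1000
print(cv2.contourArea(c),cv2.minAreaRect(W))
f=3.33
for a,b in [(552,205),(772,280),(725,433),(502,357)]: print(onz("top",195+a/f,190+b/f,0.03))
for a,b in [(185,375),(355,358),(397,530),(210,550)]: print(onz("scene",220+a/3,160+b/3,0.03))
# tool now
from scipy.spatial.transform import Rotation as R
o=bot.get_obs(); q=o["tool_rot"]; print(R.from_quat(np.roll(q,-1)).as_matrix())
E
```

```text
[140 148 155] [ 93 102 104] [ 98 107 108]
[ 16  25 155] [ 25  27 104] [ 27  24 108]
8505.5 ((463.1264953613281, -311.83984375), (299.43536376953125, 254.23670959472656), 88.9886703491211)
[ 0.5577 -0.2363  0.03  ]
[ 0.4894 -0.4234  0.03  ]
[ 0.3604 -0.3768  0.03  ]
[ 0.4272 -0.1896  0.03  ]
[ 0.4322 -0.1958  0.03  ]
[ 0.5613 -0.2441  0.03  ]
[ 0.4881 -0.4273  0.03  ]
[ 0.3621 -0.3791  0.03  ]
[[ 0.4455  0.8953 -0.0005]
 [ 0.8953 -0.4455 -0.0013]
 [-0.0014  0.0001 -1.    ]]
```

Plate and handle measurements agree: the plate comes out at 199×138 mm, centre (0.460,-0.309), yaw about -20°. The handle is at about (0.438,0.087) and the chest yaw is about -6.7°. Next is a planner helper to get over the handle.

```bash
cat >> h.py <<'E'
from scipy.spatial.transform import Rotation as R
def down(th,pitch=0.0):
    a=np.radians(th); x=np.array([np.cos(a),np.sin(a),0]); z=np.array([0,0,-1.])
    return R.from_matrix(np.c_[x,np.cross(z,x),z])
def cur():
    o=bot.get_obs(); return o["eef_pos"],R.from_quat(np.roll(o["tool_rot"],-1)),o
def plan(way,p=None,r=None):
    """way: list of (pos,theta,nrows)"""
    if p is None: p,r,_=cur()
    for P,th,n in way:
        r2=down(th) if not isinstance(th,R) else th
        rv=(r.inv()*r2).as_rotvec()
        for i in range(n):
            ra=r*R.from_rotvec(rv*i/n)
            d=ra.inv().apply((np.asarray(P)-p)/n)*1000
            print(np.round(np.r_[d,np.degrees(rv/n)],1).tolist())
        p,r=np.asarray(P,float),r2
        print('--')
def st():
    p,r,o=cur(); m=r.as_matrix(); print("t",o["t"],"p",p,"th",np.degrees(np.arctan2(m[1,0],m[0,0])),"z",m[:,2],"F",o["contact_force"],"w",o["gripper_width"],"q",o["q"])
E
python3 - <<'E'
from h import *
plan([([0.438,0.0875,0.18],-6.7,14)])
E
```

```text
[-28.6, 25.2, 0.9, 0.0, 0.0, 5.0]
[-26.3, 27.6, 0.9, 0.0, 0.0, 5.0]
[-23.8, 29.8, 0.9, 0.0, 0.0, 5.0]
[-21.1, 31.8, 0.9, 0.0, 0.0, 5.0]
[-18.2, 33.5, 0.9, 0.0, 0.0, 5.0]
[-15.2, 35.0, 0.9, 0.0, 0.0, 5.0]
[-12.1, 36.2, 0.9, 0.0, 0.0, 5.0]
[-8.9, 37.1, 0.9, 0.0, 0.0, 5.0]
[-5.6, 37.7, 0.9, 0.0, 0.0, 5.0]
[-2.3, 38.1, 0.9, 0.0, 0.0, 5.0]
[1.0, 38.2, 0.9, 0.0, 0.0, 5.0]
[4.4, 37.9, 0.9, 0.0, 0.0, 5.0]
[7.7, 37.4, 0.9, 0.0, 0.0, 5.0]
[10.9, 36.6, 0.9, 0.0, 0.0, 5.0]
--
```

apply_moves([
  [-28.6, 25.2, 1, 0, 0, 5, 0.2],
  [-26.3, 27.6, 1, 0, 0, 5, 0.2],
  [-23.8, 29.8, 1, 0, 0, 5, 0.2],
  [-21.1, 31.8, 1, 0, 0, 5, 0.2],
  [-18.2, 33.5, 1, 0, 0, 5, 0.2],
  [-15.2, 35, 1, 0, 0, 5, 0.2],
  [-12.1, 36.2, 1, 0, 0, 5, 0.2],
  [-8.9, 37.1, 1, 0, 0, 5, 0.2],
], grip_force=30)

```text
t: 1.15
eef_pos: [0.3765, 0.3011, 0.1821]
tool_rot: [0.001, 0.981, 0.196, -0.002]
contact_force: [0.6, -0.2, 0.1]
gripper_width: 0.401
```

```bash
python3 - <<'E'
from h import *
st(); plan([([0.438,0.0875,0.16],-6.7,8)])
E
```

```text
t 1.15 p [0.3765 0.3011 0.1821] th 22.553590408559316 z [-0.0033 -0.0028 -1.    ] F [ 0.6085 -0.1705  0.0616] w 0.4006540098568639 q [-1.0141  0.1714  0.2371  2.026  -0.0495  0.9538 -0.3579]
[-3.1, 27.6, 2.8, 0.0, 0.0, 3.7]
[-1.4, 27.7, 2.8, 0.0, 0.0, 3.7]
[0.4, 27.8, 2.8, 0.0, 0.0, 3.7]
[2.2, 27.7, 2.8, 0.0, 0.0, 3.7]
[3.9, 27.5, 2.8, 0.0, 0.0, 3.7]
[5.7, 27.2, 2.8, 0.0, 0.0, 3.7]
[7.4, 26.8, 2.8, 0.0, 0.0, 3.7]
[9.1, 26.3, 2.8, 0.0, 0.0, 3.7]
--
```

apply_moves([
  [-3.1, 27.6, 2.8, 0, 0, 3.7, 0.2],
  [-1.4, 27.7, 2.8, 0, 0, 3.7, 0.2],
  [0.4, 27.8, 2.8, 0, 0, 3.7, 0.2],
  [2.2, 27.7, 2.8, 0, 0, 3.7, 0.2],
  [3.9, 27.5, 2.8, 0, 0, 3.7, 0.2],
  [5.7, 27.2, 2.8, 0, 0, 3.7, 0.2],
  [7.4, 26.8, 2.8, 0, 0, 3.7, 0.2],
  [9.1, 26.3, 2.8, 0, 0, 3.7, 0.2],
])

```text
t: 2.15
eef_pos: [0.4382, 0.0735, 0.1588]
tool_rot: [0.001, 0.997, -0.077, -0.001]
contact_force: [1.3, 0.1, -0.3]
gripper_width: 0.399
```

```bash
python3 - <<'E'
from h import *
st()
np.save("pics/w1c.npy",imaging.get_calibration("wrist")["extrinsics"])
cv2.imwrite("pics/w1.png",imaging.read_camera("wrist")[:,:,::-1])
E
```

```text
t 2.15 p [0.4382 0.0735 0.1588] th -8.83950481964816 z [-0.0024 -0.0025 -1.    ] F [ 1.3415  0.0818 -0.2893] w 0.3988693862664893 q [-0.7386  0.1379  0.4754  2.1428 -0.0793  0.8806 -0.3706]
```

View pics/w1.png

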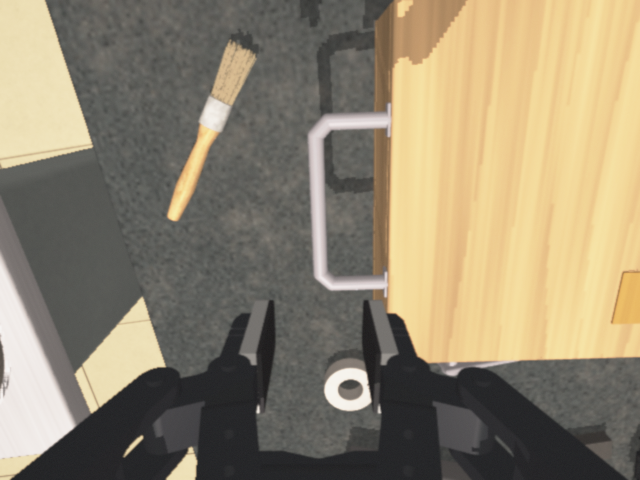

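The wrist view shows the handle bar running from (317,133) to (322,278), and the lid's front edge at column ~389. I'll cast both ends onto z=0.076.

```bash
python3 - <<'E'
from h import *
a=onz("wrist",317,135,.076);b=onz("wrist",321,277,.076);print(a,b,(a+b)/2,np.linalg.norm(a-b),np.degrees(np.arctan2(a[0]-b[0],a[1]-b[1])))
a=onz("wrist",390,100,.082);b=onz("wrist",387,360,.082);print(a,b,np.degrees(np.arctan2(a[0]-b[0],a[1]-b[1])))
E
```

```text
[0.448  0.1272 0.076 ] [0.4349 0.0309 0.076 ] [0.4415 0.0791 0.076 ] 0.09719582265862088 7.734274590121056
[0.4941 0.1408 0.082 ] [ 0.4727 -0.0407  0.082 ] 6.730374342141552
```

```bash
python3 - <<'E'
from h import *
plan([([.441,.080,.10],-6.9,4),([.441,.080,.058],-6.9,3)])
E
```

```text
[0.2, -2.8, 14.6, 0.1, 0.0, -0.6]
[0.2, -2.7, 14.6, 0.1, 0.0, -0.6]
[0.2, -2.7, 14.6, 0.1, 0.0, -0.6]
[0.3, -2.7, 14.6, 0.1, 0.0, -0.6]
--
[0.0, 0.0, 14.0, 0.0, 0.0, 0.0]
[0.0, 0.0, 14.0, 0.0, 0.0, 0.0]
[0.0, 0.0, 14.0, 0.0, 0.0, 0.0]
--
```

apply_moves([
  [0.2, -2.8, 14.6, 0, 0, -0.5, 0.2],
  [0.2, -2.7, 14.6, 0, 0, -0.5, 0.2],
  [0.2, -2.7, 14.6, 0, 0, -0.5, 0.2],
  [0.3, -2.7, 14.6, 0, 0, -0.5, 0.2],
  [0, 0, 14, 0, 0, 0, 0.2],
  [0, 0, 14, 0, 0, 0, 0.2],
  [0, 0, 14, 0, 0, 0, 0.2],
  [0, 0, 0, 0, 0, 0, 0.2],
])

```text
t: 3.2
eef_pos: [0.4397, 0.0796, 0.0495]
tool_rot: [0.003, 0.998, -0.063, -0.002]
contact_force: [-0.4, 0.4, 0.0]
gripper_width: 0.399
```

```bash
python3 - <<'E'
from h import *
st()
cv2.imwrite("pics/w2.png",imaging.read_camera("wrist")[:,:,::-1])
cv2.imwrite("pics/s2.png",cv2.resize(imaging.read_camera("scene")[140:300,180:380,::-1],None,fx=4,fy=3.7))
E
```

```text
t 3.2 p [0.4397 0.0796 0.0495] th -7.209096471246227 z [-0.0052 -0.0053 -1.    ] F [-0.418   0.3842  0.0108] w 0.39880863113125814 q [-0.6656  0.3442  0.4087  2.2252 -0.2273  0.6174 -0.2171]
```

View pics/w2.png

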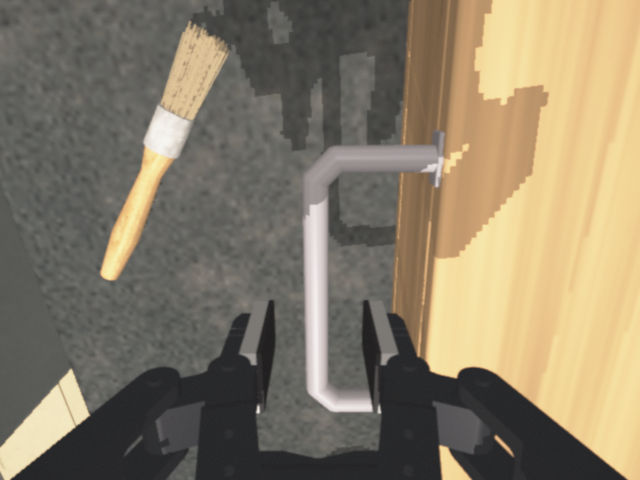

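View pics/s2.png

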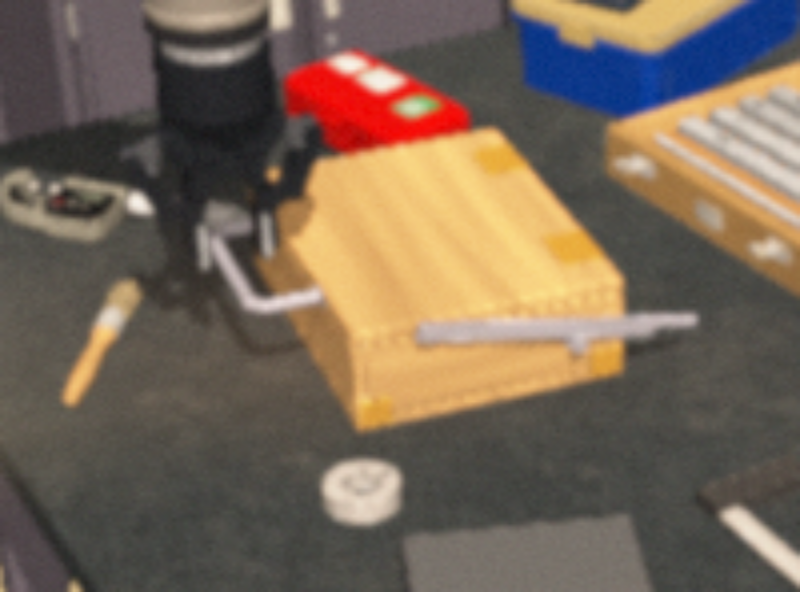

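```bash
python3 - <<'E'
from h import *
p,r,o=cur()
print(proj("wrist",p),proj("wrist",p-0.0187*r.as_matrix()[:,2]), proj("wrist",[.441,.079,.076]))
a=onz("wrist",316,195,.076);b=onz("wrist",318,385,.076);print(a,b,(a+b)/2)
E
```

```text
[316.6607 276.7621] [316.523 294.749] [317.4414 304.0749]
[0.4465 0.1259 0.076 ] [0.436  0.0378 0.076 ] [0.4412 0.0818 0.076 ]
```

apply_moves([
  [1, 0, -6.5, 0, 0, 0, 0.2],
  [0, 0, 0, 0, 0, 0, 0.2],
  [0, 0, 0, 0, 0, 0, 1],
  [0, 0, 0, 0, 0, 0, 1],
  [0, 0, 0, 0, 0, 0, 1],
  [0, 0, 0, 0, 0, 0, 1],
  [0, 0, 0, 0, 0, 0, 1],
  [0, 0, 0, 0, 0, 0, 1],
], grip_force=35)

```text
t: 4.3
eef_pos: [0.443, 0.0802, 0.059]
tool_rot: [0.001, 0.998, -0.063, -0.0]
contact_force: [-0.1, -0.5, -0.5]
gripper_width: -0.001
```

```bash
python3 - <<'E'
from h import *
st()
p,r,o=cur()
# arc plan: handle grasp centre = TCP now; hinge
yaw=np.radians(-6.8); xa=np.array([np.cos(yaw),np.sin(yaw),0]); 
n=24; A=1.43
a0=np.arctan2(0.006,0.236)
L=np.hypot(.236,.006)
f=lambda t: -xa*L*np.cos(t+a0)+np.array([0,0,1])*L*np.sin(t+a0)
W=[(p+f(A*(i+1)/n)-f(0),-6.9,1) for i in range(n)]
print(W[-1])
plan(W)
E
```

```text
t 4.3 p [0.443  0.0802 0.059 ] th -7.22207359856212 z [-0.0002 -0.0028 -1.    ] F [-0.0711 -0.4621 -0.4681] w -0.0007036068871140673 q [-0.6724  0.3273  0.4173  2.2165 -0.2166  0.6363 -0.2257]
(array([0.6503, 0.0555, 0.2875]), -6.9, 1)
[0.8, 0.0, -14.0, 0.2, -0.0, -0.3]
--
[1.6, -0.0, -14.0, 0.0, 0.0, 0.0]
--
[2.4, -0.0, -13.9, 0.0, 0.0, 0.0]
--
[3.3, -0.0, -13.7, 0.0, 0.0, 0.0]
--
[4.1, -0.0, -13.5, 0.0, 0.0, 0.0]
--
[4.9, -0.0, -13.2, 0.0, 0.0, 0.0]
--
[5.6, -0.0, -12.9, 0.0, 0.0, 0.0]
--
[6.4, -0.0, -12.5, 0.0, 0.0, 0.0]
--
[7.1, -0.0, -12.1, 0.0, 0.0, 0.0]
--
[7.8, -0.0, -11.7, 0.0, 0.0, 0.0]
--
[8.5, -0.0, -11.2, 0.0, 0.0, 0.0]
--
[9.2, -0.0, -10.7, 0.0, 0.0, 0.0]
--
[9.8, -0.0, -10.1, 0.0, 0.0, 0.0]
--
[10.4, -0.0, -9.5, 0.0, 0.0, 0.0]
--
[10.9, -0.0, -8.9, 0.0, 0.0, 0.0]
--
[11.4, -0.0, -8.2, 0.0, 0.0, 0.0]
--
[11.9, -0.0, -7.5, 0.0, 0.0, 0.0]
--
[12.3, -0.0, -6.8, 0.0, 0.0, 0.0]
--
[12.7, -0.0, -6.0, 0.0, 0.0, 0.0]
--
[13.0, -0.0, -5.3, 0.0, 0.0, 0.0]
--
[13.3, -0.0, -4.5, 0.0, 0.0, 0.0]
--
[13.6, -0.0, -3.7, 0.0, 0.0, 0.0]
--
[13.8, -0.0, -2.9, 0.0, 0.0, 0.0]
--
[13.9, -0.0, -2.0, 0.0, 0.0, 0.0]
--
```

The gripper closed to 0, so it isn't holding the 10 mm bar. I'll look.

```bash
python3 - <<'E'
from h import *
cv2.imwrite("pics/w3.png",imaging.read_camera("wrist")[:,:,::-1])
cv2.imwrite("pics/s3.png",cv2.resize(imaging.read_camera("scene")[160:260,200:330,::-1],None,fx=6,fy=6,interpolation=cv2.INTER_CUBIC))
E
```

```text
(no output)
```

View pics/w3.png

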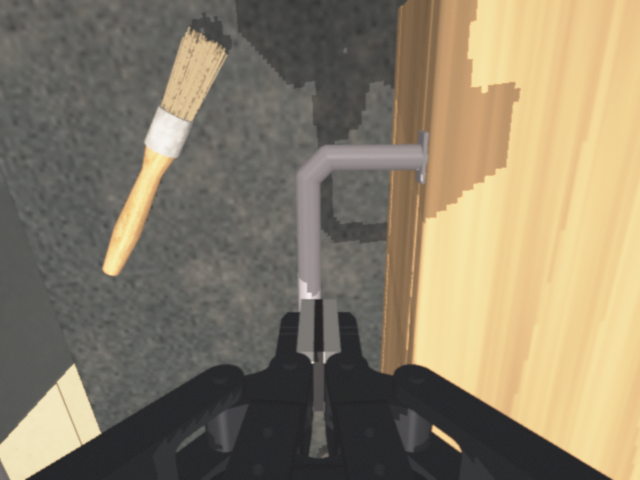

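View pics/s3.png

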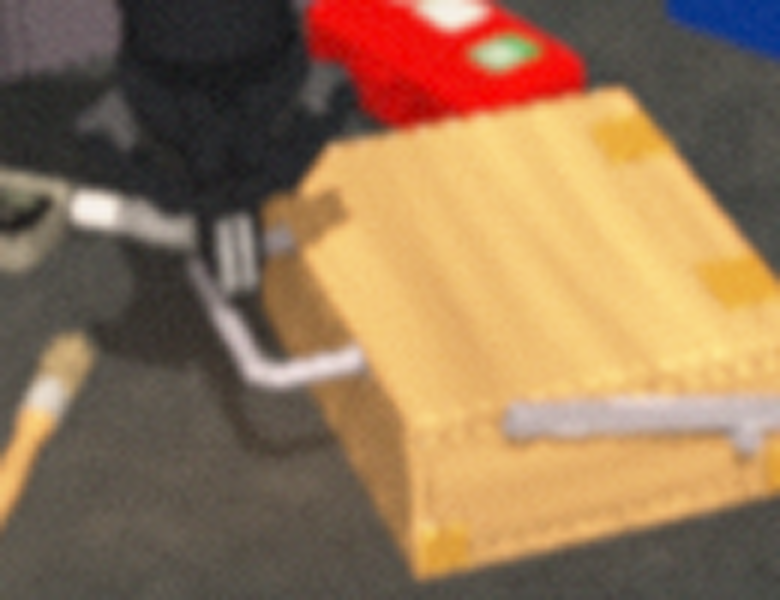

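```bash
python3 - <<'E'
from h import *
p,r,o=cur(); Z=r.as_matrix()[:,2]; Y=r.as_matrix()[:,1]
for k in [0,.0187,.04]:
    for y in (-.011,0,.011):
        P=p-k*Z+y*Y
        print(k,y,"scene zoom",(proj("scene",P)-[200,160])*6,"wrist",proj("wrist",P),"top",proj("top",P))
for y in (-.045,0,.045):
    P=np.array([.441,.0805,.076])+y*np.array([.119,.993,0])
    print("handle",y,(proj("scene",P)-[200,160])*6,proj("wrist",P))
cv2.imwrite("pics/t3.png",cv2.resize(imaging.read_camera("top")[260:320,200:300,::-1],None,fx=7,fy=7,interpolation=cv2.INTER_CUBIC))
st()
E
```

```text
0 -0.011 scene zoom [232.3026 339.3145] wrist [316.6562 255.4954] top [245.8369 292.309 ]
0 0 scene zoom [238.877  351.5866] wrist [316.7166 276.7727] top [249.7151 292.7438]
0 0.011 scene zoom [245.52   363.9865] wrist [316.7748 297.2923] top [253.5958 293.1788]
0.0187 -0.011 scene zoom [228.7874 304.4063] wrist [316.5141 271.7219] top [244.6141 292.0453]
0.0187 0 scene zoom [235.3878 316.5788] wrist [316.5832 294.7645] top [248.5505 292.4865]
0.0187 0.011 scene zoom [242.0575 328.8791] wrist [316.6497 316.9077] top [252.4895 292.928 ]
0.04 -0.011 scene zoom [224.7256 264.0699] wrist [316.3131 294.6734] top [243.1754 291.7349]
0.04 0 scene zoom [231.3557 276.1244] wrist [316.3954 320.102 ] top [247.1803 292.1838]
0.04 0.011 scene zoom [238.056  288.3064] wrist [316.4742 344.4158] top [251.1878 292.6329]
handle -0.045 [259.6543 372.0833] [313.2347 377.6686]
handle 0 [231.3189 320.7589] [311.9984 292.9773]
handle 0.045 [204.1628 271.5705] [310.5431 193.2851]
t 4.45 p [0.443  0.0802 0.059 ] th -7.219108915880482 z [-0.0002 -0.0028 -1.    ] F [-0.2027  0.2082  0.2617] w 0.0009922061922513162 q [-0.6725  0.3273  0.4173  2.2165 -0.2166  0.6364 -0.2257]
```

View pics/t3.png

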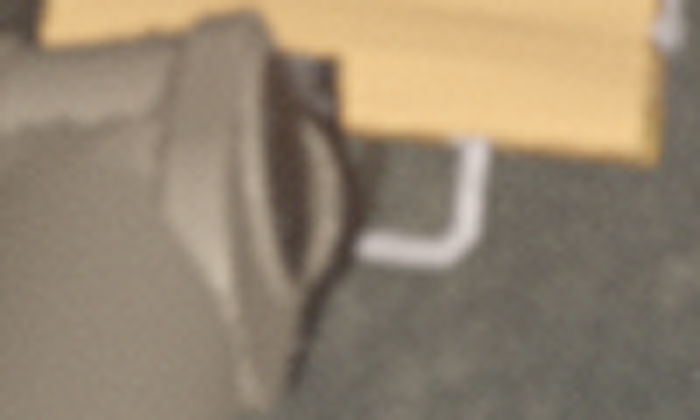

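Both cameras agree here. Projecting the reported TCP puts it about 38 mm lower than the visible finger tips: scene tip at zoomed (235,290) against a predicted (239,351), and wrist tip at row 300 against 255–277. So the fingers closed above the bar and the true tips sit behind the reported TCP. I'll check this offset with a two-view triangulation while the gripper is shut.

```bash
python3 - <<'E'
from h import *
p,r,o=cur()
# pad tip camera-side corner: wrist(318,300); scene mid of strip bottoms zoom (237,291)
for w in [(318,300)]:
  for z in [(232,290),(237,292),(245,296)]:
    P=tri([("wrist",*w),("scene",200+z[0]/6,160+z[1]/6)]); 
    print(P, r.inv().apply(P-p)*1000, proj("wrist",P),(proj("scene",P)-[200,160])*6)
w=cv2.imread("pics/w3.png")
cv2.imwrite("pics/w3z.png",cv2.resize(w[270:430,230:410],None,fx=4,fy=3.7))
E
```

```text
[0.444  0.0839 0.0895] [  0.5482  -3.6889 -30.4503] [317.8203 299.966 ] [232.1651 289.968 ]
[0.4449 0.083  0.0884] [  1.5264  -2.9144 -29.3867] [320.2069 300.4207] [234.9569 292.3959]
[0.4463 0.0814 0.0864] [  3.0566  -1.5117 -27.3735] [323.8573 301.1285] [239.5029 297.0654]
```

View pics/w3z.png

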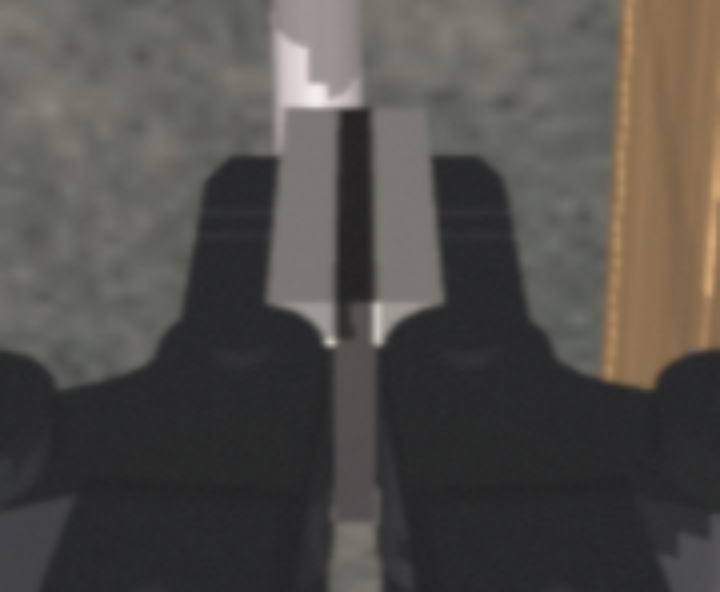

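The visible tips sit roughly 30–38 mm behind the reported TCP, with lateral error under 2 mm. I'll allow 35 mm for the true tool length from here on. Next: reopen, go 35 mm lower, and check before closing.

apply_moves([
  [-2, 0, 0, 0, 0, 0, 0.2],
  [0, 0, 0, 0, 0, 0, 0.2],
  [0, 0, 0, 0, 0, 0, 0.2],
  [0, 0, 8, 0, 0, 0, 0.2],
  [0, 0, 8, 0, 0, 0, 0.2],
  [0, 0, 8, 0, 0, 0, 0.2],
  [0, 0, 7, 0, 0, 0, 0.2],
  [0, 0, 0, 0, 0, 0, 0.2],
])

```text
t: 5.45
eef_pos: [0.4404, 0.0802, 0.0252]
tool_rot: [0.002, 0.998, -0.063, -0.001]
contact_force: [0.5, 0.0, -0.4]
gripper_width: 0.403
```

```bash
python3 - <<'E'
from h import *
st()
a=imaging.read_camera("wrist")[:,:,::-1]; s=imaging.read_camera("scene")[160:260,200:330,::-1]
cv2.imwrite("pics/c4.png",np.hstack([cv2.resize(a[130:430,230:450],(400,545)),cv2.resize(s,(400,545),interpolation=cv2.INTER_CUBIC)]))
E
```

```text
t 5.45 p [0.4404 0.0802 0.0252] th -7.214867517870251 z [-0.0014 -0.0034 -1.    ] F [ 0.4517  0.0444 -0.3716] w 0.4026893526803617 q [-0.6384  0.3916  0.3794  2.2389 -0.2662  0.5546 -0.1832]
```

View pics/c4.png

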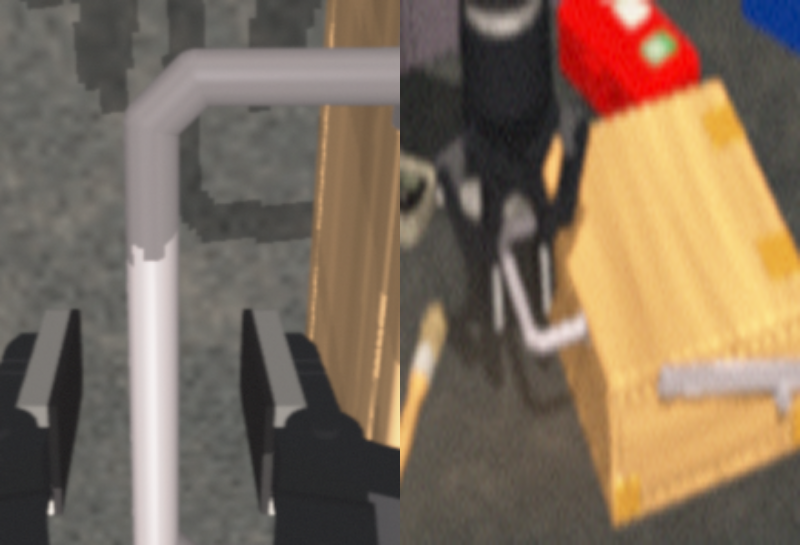

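The bar now stands between the pads in both views, slightly left of centre and below pad tip level. Closing now.

apply_moves([
  [0, 0, 0, 0, 0, 0, 1],
  [0, 0, 0, 0, 0, 0, 1],
  [0, 0, 0, 0, 0, 0, 1],
  [0, 0, 0, 0, 0, 0, 1],
  [0, 0, 0, 0, 0, 0, 1],
  [0, 0, 0, 0, 0, 0, 1],
  [0, 0, 0, 0, 0, 0, 1],
  [0, 0, 0, 0, 0, 0, 1],
], grip_force=35)

```text
t: 6.55
eef_pos: [0.4389, 0.0807, 0.026]
tool_rot: [0.001, 0.998, -0.062, -0.002]
contact_force: [-1.3, -0.2, -2.0]
gripper_width: 0.1
```

```bash
python3 - <<'E'
from h import *
st()
a=imaging.read_camera("wrist")[:,:,::-1]; s=imaging.read_camera("scene")[160:260,200:330,::-1]
cv2.imwrite("pics/c5.png",np.hstack([cv2.resize(a[130:430,230:450],(400,545)),cv2.resize(s,(400,545),interpolation=cv2.INTER_CUBIC)]))
E
```

```text
t 6.55 p [0.4389 0.0807 0.026 ] th -7.166239272391983 z [-0.0035 -0.0024 -1.    ] F [-1.2617 -0.1611 -2.0038] w 0.10020902659028415 q [-0.6396  0.3889  0.3795  2.24   -0.2659  0.5579 -0.1834]
```

View pics/c5.png

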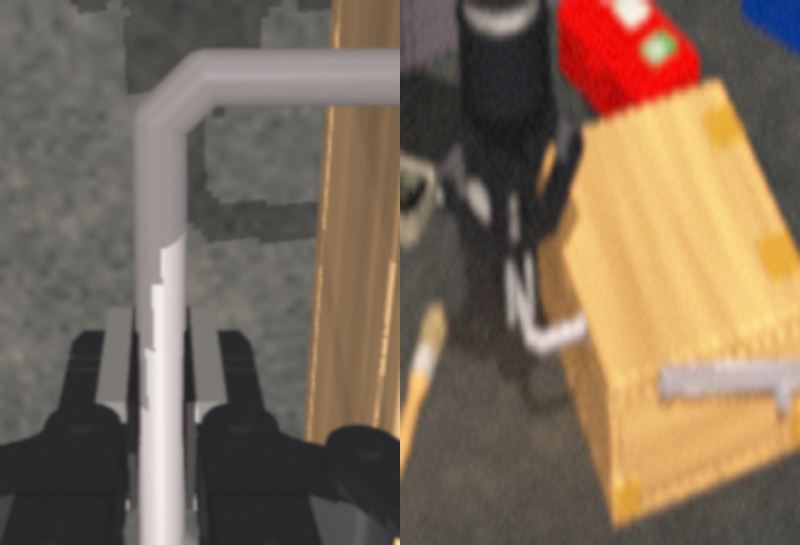

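Gripped (opening 0.10, about 9 mm, with the bar between the pads). Now I'll raise the lid along the arc in stages.

```bash
cat >> h.py <<'E'
HX=np.array([np.cos(np.radians(-6.9)),np.sin(np.radians(-6.9)),0])
P0=np.array([0.4389,0.0807,0.026]); a0=np.arctan2(.006,.236); L=np.hypot(.236,.006)
def arcp(t): 
    f=lambda t:-HX*L*np.cos(t+a0)+np.array([0,0,1])*L*np.sin(t+a0)
    return P0+f(t)-f(0)
def lidang(p):
    d=p-P0; x=-L*np.cos(a0)+d@HX; z=L*np.sin(a0)+d[2]; return np.arctan2(z,-x)-a0, np.hypot(x,z)-L, d@np.cross([0,0,1],HX)
def arcplan(t1,n,th=-6.9):
    p,r,o=cur(); t0=lidang(p)[0]; print("lid now",lidang(p))
    plan([(arcp(t0+(t1-t0)*(i+1)/n),th,1) for i in range(n)])
E
python3 - <<'E'
from h import *
arcplan(0.45,8)
E
```

```text
lid now (np.float64(0.0001355692895265541), np.float64(5.14239142015982e-06), np.float64(-5.7339381791548986e-05))
[0.7, -0.0, -13.3, 0.2, 0.2, -0.3]
--
[1.5, 0.0, -13.2, 0.0, 0.0, 0.0]
--
[2.2, -0.0, -13.1, 0.0, 0.0, 0.0]
--
[2.9, 0.0, -12.9, 0.0, 0.0, 0.0]
--
[3.7, -0.0, -12.8, 0.0, 0.0, 0.0]
--
[4.4, -0.0, -12.5, 0.0, 0.0, 0.0]
--
[5.1, 0.0, -12.3, 0.0, 0.0, 0.0]
--
[5.7, -0.0, -12.0, 0.0, 0.0, 0.0]
--
```

apply_moves([
  [0.7, 0, -13.3, 0, 0, 0, 1],
  [1.5, 0, -13.2, 0, 0, 0, 1],
  [2.2, 0, -13.1, 0, 0, 0, 1],
  [2.9, 0, -12.9, 0, 0, 0, 1],
  [3.7, 0, -12.8, 0, 0, 0, 1],
  [4.4, 0, -12.5, 0, 0, 0, 1],
  [5.1, 0, -12.3, 0, 0, 0, 1],
  [5.7, 0, -12, 0, 0, 0, 1],
])

```text
t: 7.65
eef_pos: [0.4677, 0.0773, 0.1356]
tool_rot: [0.001, 0.998, -0.063, -0.001]
contact_force: [3.3, -0.0, -5.2]
gripper_width: 0.096
```

```bash
python3 - <<'E'
from h import *
st();arcplan(0.95,8)
s=imaging.read_camera("scene")[120:280,180:380,::-1]
cv2.imwrite("pics/s6.png",cv2.resize(s,None,fx=3.5,fy=3.5,interpolation=cv2.INTER_CUBIC))
E
```

```text
t 7.65 p [0.4677 0.0773 0.1356] th -7.187591345052586 z [-0.0012 -0.0021 -1.    ] F [ 3.2922 -0.0273 -5.1634] w 0.0962605665869891 q [-0.7027  0.2305  0.4701  2.1053 -0.1375  0.8365 -0.2762]
lid now (np.float64(0.48396031204406836), np.float64(0.001045783543748069), np.float64(4.924011781168695e-05))
[8.0, 0.0, -11.3, 0.1, 0.1, -0.3]
--
[7.7, -0.0, -11.4, 0.0, 0.0, 0.0]
--
[8.4, 0.0, -10.9, 0.0, 0.0, 0.0]
--
[9.0, -0.0, -10.4, 0.0, 0.0, 0.0]
--
[9.6, 0.0, -9.9, 0.0, 0.0, 0.0]
--
[10.1, -0.0, -9.3, 0.0, 0.0, 0.0]
--
[10.7, 0.0, -8.7, 0.0, 0.0, 0.0]
--
[11.2, 0.0, -8.0, 0.0, 0.0, 0.0]
--
```

View pics/s6.png

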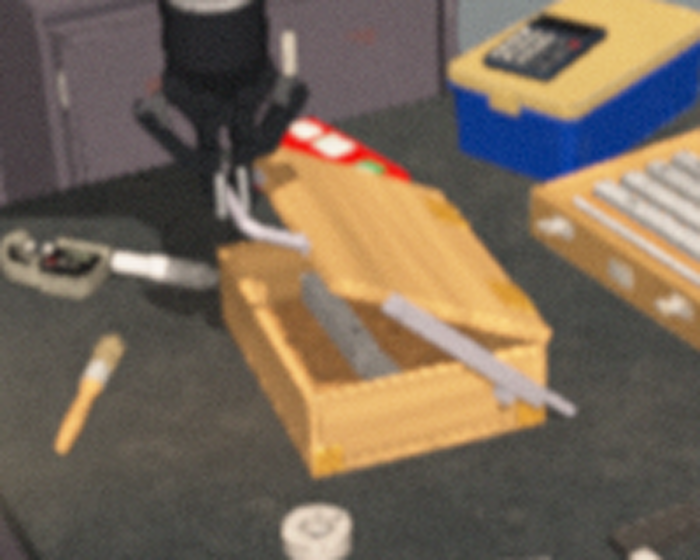

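The lid is rising with the hand, at about 0.48 rad, and a bar is visible inside. Continuing.

apply_moves([
  [7.2, 0, -11.7, 0, 0, 0, 1],
  [7.7, 0, -11.4, 0, 0, 0, 1],
  [8.4, 0, -10.9, 0, 0, 0, 1],
  [9, 0, -10.4, 0, 0, 0, 1],
  [9.6, 0, -9.9, 0, 0, 0, 1],
  [10.1, 0, -9.3, 0, 0, 0, 1],
  [10.7, 0, -8.7, 0, 0, 0, 1],
  [11.2, 0, -8, 0, 0, 0, 1],
])

```text
t: 8.7
eef_pos: [0.5442, 0.0681, 0.2216]
tool_rot: [0.001, 0.998, -0.062, -0.003]
contact_force: [-4.6, 1.2, 3.2]
gripper_width: 0.103
```

```bash
python3 - <<'E'
from h import *
st();arcplan(1.41,8)
E
```

```text
t 8.7 p [0.5442 0.0681 0.2216] th -7.154097703002416 z [-0.0065 -0.0015 -1.    ] F [-4.5743  1.2459  3.1513] w 0.10286647618121854 q [-0.652   0.2604  0.5023  1.849  -0.1411  1.0741 -0.2205]
lid now (np.float64(0.9726671751166713), np.float64(0.0037575135072658306), np.float64(0.00015050486050020333))
[13.0, 0.1, -3.6, 0.1, 0.4, -0.3]
--
[11.4, -0.0, -6.1, 0.0, 0.0, 0.0]
--
[11.7, -0.0, -5.5, 0.0, 0.0, 0.0]
--
[12.0, -0.0, -4.8, 0.0, 0.0, 0.0]
--
[12.2, 0.0, -4.1, 0.0, 0.0, 0.0]
--
[12.4, -0.0, -3.5, 0.0, 0.0, 0.0]
--
[12.6, 0.0, -2.8, 0.0, 0.0, 0.0]
--
[12.7, -0.0, -2.1, 0.0, 0.0, 0.0]
--
```

apply_moves([
  [11.6, 0, -5.3, 0, 0.1, 0, 1],
  [11.4, 0, -5.6, 0, 0.1, 0, 1],
  [11.7, 0, -5.2, 0, 0, 0, 1],
  [12, 0, -4.8, 0, 0, 0, 1],
  [12.2, 0, -4.1, 0, 0, 0, 1],
  [12.4, 0, -3.5, 0, 0, 0, 1],
  [12.6, 0, -2.8, 0, 0, 0, 1],
  [12.7, 0, -2.1, 0, 0, 0, 1],
])

```text
t: 9.7
eef_pos: [0.6482, 0.0558, 0.2606]
tool_rot: [-0.0, 0.998, -0.062, -0.0]
contact_force: [-1.5, 0.4, 0.5]
gripper_width: 0.101
```

```bash
python3 - <<'E'
from h import *
st();arcplan(1.44,4)
s=imaging.read_camera("scene")[90:280,180:380,::-1]
cv2.imwrite("pics/s7.png",cv2.resize(s,None,fx=3.1,fy=3.1,interpolation=cv2.INTER_CUBIC))
E
```

```text
t 9.7 p [0.6482 0.0558 0.2606] th -7.121032451534122 z [-0.0003  0.0001 -1.    ] F [-1.5106  0.4178  0.5087] w 0.1007760164994803 q [-0.5469  0.4155  0.5116  1.5639 -0.2123  1.2181 -0.1223]
lid now (np.float64(1.4409013862161901), np.float64(0.005875913344577932), np.float64(0.000402215504230138))
[0.6, 0.4, 5.8, -0.0, 0.0, -0.2]
--
[-0.1, 0.0, 0.0, 0.0, 0.0, 0.0]
--
[-0.1, 0.0, 0.0, 0.0, 0.0, 0.0]
--
[-0.1, -0.0, 0.0, 0.0, 0.0, 0.0]
--
```

View pics/s7.png

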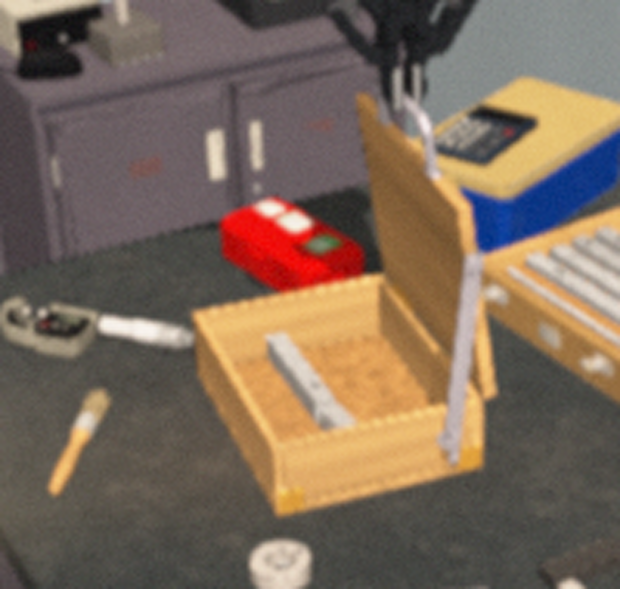

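The lid stands at about 1.44 rad by the handle's travel, and the stay's lower end is now at its pin. I'll nudge it a little further, then let it down slowly onto the stay.

apply_moves([
  [4, 0, 0, 0, 0, 0, 1],
  [0, 0, 0, 0, 0, 0, 1],
  [-4, 0, 0, 0, 0, 0, 1],
  [-4, 0, 0, 0, 0, 0, 1],
  [-4, 0, 0.5, 0, 0, 0, 1],
  [-4, 0, 0.5, 0, 0, 0, 1],
  [-3, 0, 0.5, 0, 0, 0, 1],
  [0, 0, 0, 0, 0, 0, 1],
])

```text
t: 10.75
eef_pos: [0.6347, 0.0574, 0.259]
tool_rot: [0.0, 0.998, -0.062, 0.002]
contact_force: [-0.2, 1.2, 0.8]
gripper_width: 0.1
```

```bash
python3 - <<'E'
from h import *
st();print(lidang(cur()[0]))
E
```

```text
t 10.75 p [0.6347 0.0574 0.259 ] th -7.127008819246521 z [ 0.0034 -0.0008 -1.    ] F [-0.237   1.2453  0.8082] w 0.0995169642816064 q [-0.5641  0.3893  0.513   1.6029 -0.2002  1.1989 -0.1351]
(np.float64(1.3843507647764814), np.float64(0.006008077621447699), np.float64(0.00035724747533461075))
```

apply_moves([
  [-2, 0, 0, 0, 0, 0, 1],
  [0, 0, 0, 0, 0, 0, 1],
  [-2, 0, 0, 0, 0, 0, 1],
  [0, 0, 0, 0, 0, 0, 1],
  [-2, 0, 0, 0, 0, 0, 1],
  [0, 0, 0, 0, 0, 0, 1],
  [0, 0, 0, 0, 0, 0, 1],
  [0, 0, 0, 0, 0, 0, 1],
])

```text
t: 11.75
eef_pos: [0.6286, 0.0581, 0.2579]
tool_rot: [0.001, 0.998, -0.062, 0.002]
contact_force: [0.7, 1.2, -2.1]
gripper_width: 0.098
```

```bash
python3 - <<'E'
from h import *
st();print(lidang(cur()[0]))
s=imaging.read_camera("scene")[90:280,180:380,::-1]
cv2.imwrite("pics/s8.png",cv2.resize(s,None,fx=3.1,fy=3.1,interpolation=cv2.INTER_CUBIC))
E
```

```text
t 11.75 p [0.6286 0.0581 0.2579] th -7.132739644834289 z [ 0.0033 -0.0016 -1.    ] F [ 0.7311  1.2465 -2.103 ] w 0.09842416544615083 q [-0.5713  0.379   0.5134  1.619  -0.1948  1.1921 -0.141 ]
(np.float64(1.3586718257324586), np.float64(0.005997553633985103), np.float64(0.00030691079872373535))
```

View pics/s8.png

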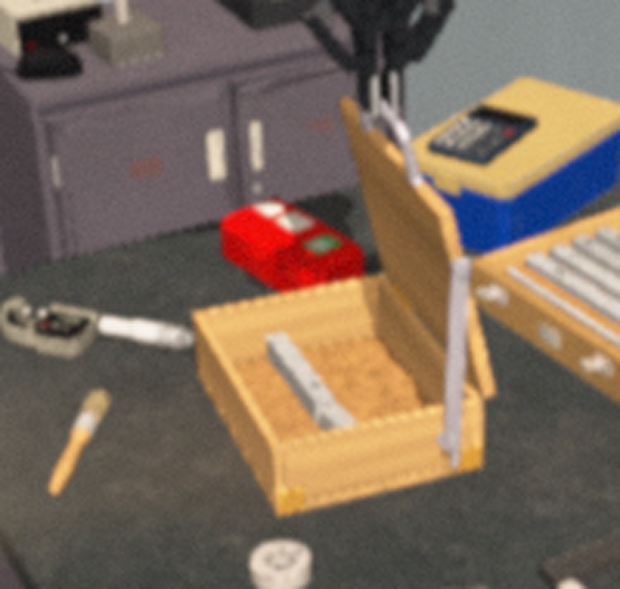

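apply_moves([
  [-2, 0, 0, 0, 0, 0, 1],
  [0, 0, 0, 0, 0, 0, 1],
  [-2, 0, 0, 0, 0, 0, 1],
  [0, 0, 0, 0, 0, 0, 1],
  [0, 0, 0, 0, 0, 0, 1],
  [0, 0, 0, 0, 0, 0, 1],
  [0, 0, 0, 0, 0, 0, 1],
  [0, 0, 0, 0, 0, 0, 1],
])

```text
t: 12.8
eef_pos: [0.6252, 0.0584, 0.2572]
tool_rot: [0.001, 0.998, -0.062, 0.002]
contact_force: [3.9, 0.4, -4.8]
gripper_width: 0.094
```

```bash
python3 - <<'E'
from h import *
st();print(lidang(cur()[0]))
E
```

```text
t 12.8 p [0.6252 0.0584 0.2572] th -7.138774422257809 z [ 0.0049 -0.0022 -1.    ] F [ 3.9095  0.3814 -4.7807] w 0.09367731741413836 q [-0.5761  0.3722  0.5137  1.6294 -0.1911  1.1862 -0.1452]
(np.float64(1.344363468118305), np.float64(0.006017785982132762), np.float64(0.0002955376657665115))
```

The force rose to +3.9 N against the downward pull, so the lid is bearing on the stay. I'll relieve it slightly and release.

apply_moves([
  [1.5, 0, 0, 0, 0, 0, 1],
  [0, 0, 0, 0, 0, 0, 1],
  [0, 0, 0, 0, 0, 0, 0.5],
  [0, 0, 0, 0, 0, 0, 0.2],
  [0, 0, 0, 0, 0, 0, 0.2],
  [0, 0, -15, 0, 0, 0, 0.2],
  [0, 0, -25, 0, 0, 0, 0.2],
  [0, 0, -25, 0, 0, 0, 0.2],
])

```text
t: 13.8
eef_pos: [0.6247, 0.0573, 0.3256]
tool_rot: [0.001, 0.998, -0.063, 0.0]
contact_force: [0.8, -0.0, -0.0]
gripper_width: 0.4
```

```bash
python3 - <<'E'
from h import *
st()
s=imaging.read_camera("scene")[60:280,180:400,::-1]
cv2.imwrite("pics/s9.png",cv2.resize(s,None,fx=2.7,fy=2.7,interpolation=cv2.INTER_CUBIC))
E
```

```text
t 13.8 p [0.6247 0.0573 0.3256] th -7.220236409649162 z [ 0.0003 -0.0029 -1.    ] F [ 0.8266 -0.0225 -0.0421] w 0.400347418383574 q [-0.5855  0.3315  0.5298  1.529  -0.1673  1.3271 -0.165 ]
```

View pics/s9.png

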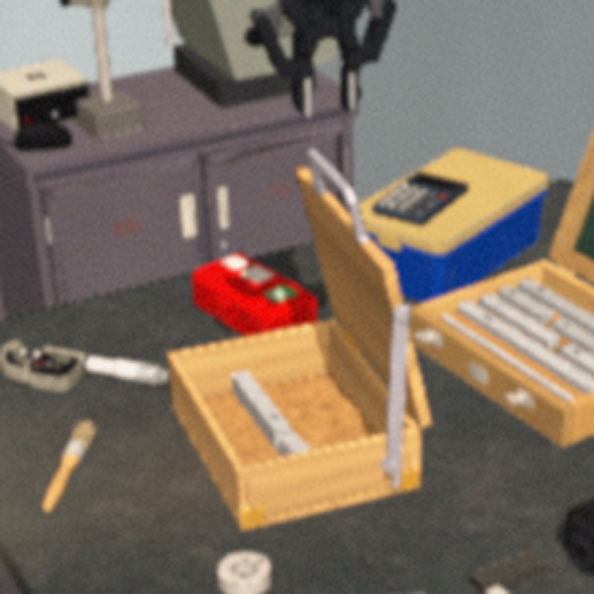

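The lid stands by itself on the stay after release. Now I'll back off, turn the jaws across the bar with the camera on the robot side, and look into the chest.

```bash
python3 - <<'E'
from h import *
plan([([.535,.075,.335],down(10),3),([.51,.09,.32],83,9)])
E
```

```text
[-31.0, -2.0, -2.0, 0.0, -0.1, -5.7]
[-30.6, -5.1, -1.9, 0.0, -0.1, -5.7]
[-29.9, -8.2, -1.9, 0.0, -0.1, -5.7]
--
[-2.4, -2.1, 1.7, 0.0, 0.0, -8.1]
[-2.1, -2.4, 1.7, 0.0, 0.0, -8.1]
[-1.8, -2.7, 1.7, 0.0, 0.0, -8.1]
[-1.4, -2.9, 1.7, 0.0, 0.0, -8.1]
[-0.9, -3.1, 1.7, 0.0, 0.0, -8.1]
[-0.5, -3.2, 1.7, 0.0, 0.0, -8.1]
[-0.0, -3.2, 1.7, 0.0, 0.0, -8.1]
[0.4, -3.2, 1.7, 0.0, 0.0, -8.1]
[0.9, -3.1, 1.7, 0.0, 0.0, -8.1]
--
```

apply_moves([
  [-31, -2, -2, 0, 0, -6, 0.2],
  [-30.6, -5.1, -2, 0, 0, -7, 0.2],
  [-29.9, -8.2, -2, 0, 0, -8, 0.2],
  [-2.4, -2.1, 1.7, 0, 0, -9, 0.2],
  [-2.1, -2.4, 1.7, 0, 0, -9, 0.2],
  [-1.8, -2.7, 1.7, 0, 0, -9, 0.2],
  [-1.4, -2.9, 1.7, 0, 0, -9, 0.2],
  [-0.9, -3.1, 1.7, 0, 0, -9, 0.2],
])

```text
t: 14.85
eef_pos: [0.5196, 0.0797, 0.3356]
tool_rot: [0.004, 0.863, 0.506, 0.008]
contact_force: [0.3, 0.3, 0.3]
gripper_width: 0.399
```

apply_moves([
  [-0.5, -3, 1.7, 0, 0, -9, 0.2],
  [0, -3, 1.7, 0, 0, -9, 0.2],
  [0.4, -3, 1.7, 0, 0, -6, 0.2],
  [0, 0, 0, 0, 0, 0, 0.2],
  [0, 0, 0, 0, 0, 0, 0.2],
  [0, 0, 0, 0, 0, 0, 0.2],
  [0, 0, 0, 0, 0, 0, 0.2],
  [0, 0, 0, 0, 0, 0, 0.2],
])

```text
t: 15.85
eef_pos: [0.5122, 0.0817, 0.335]
tool_rot: [0.007, 0.736, 0.677, 0.01]
contact_force: [0.6, -0.4, -0.5]
gripper_width: 0.401
```

```bash
python3 - <<'E'
from h import *
st()
cv2.imwrite("pics/w10.png",imaging.read_camera("wrist")[:,:,::-1])
cv2.imwrite("pics/t10.png",imaging.read_camera("top")[:,:,::-1])
E
```

```text
t 15.85 p [0.5122 0.0817 0.335 ] th 85.1785064276863 z [ 0.024   0.0041 -0.9997] F [ 0.5767 -0.4043 -0.4909] w 0.40071861996856956 q [-0.5992  0.083   0.3464  1.7672 -0.0273  1.2721  1.2401]
```

View pics/w10.png

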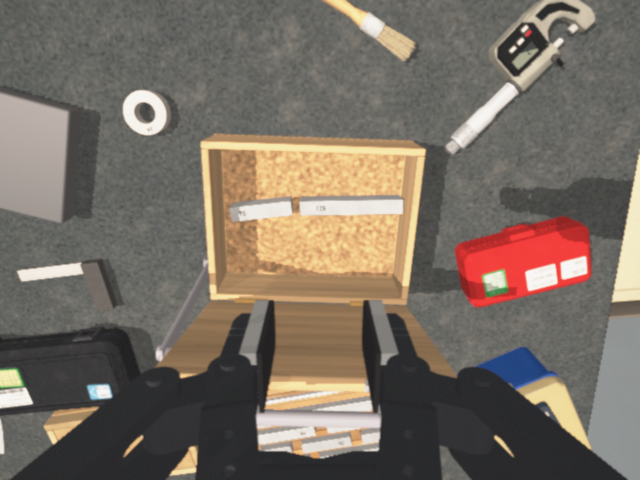

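View pics/t10.png

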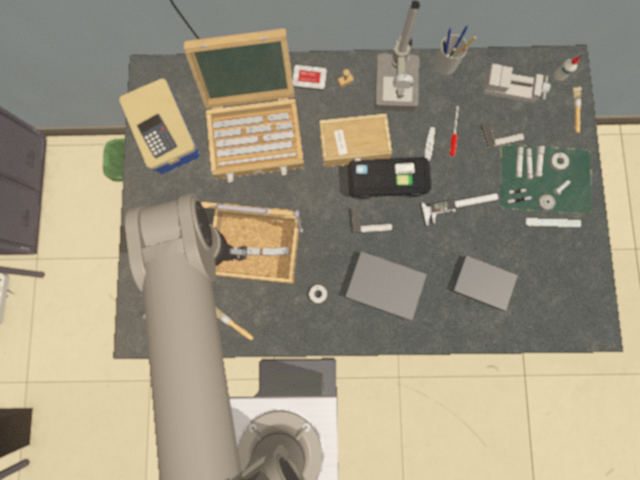

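The picture disagrees with the task text. The bars lie end to end, side to side along the chest's y. The short one spans columns 231–291 and the long one 300–403 at row ~207, on the left (+y) side. Their length ratio of about 1.7 matches 125:75. So the jaws must close along the chest's x, and I'll measure this from a mask.

```bash
python3 - <<'E'
from h import *
im=cv2.imread("pics/w10.png"); hsv=cv2.cvtColor(im,cv2.COLOR_BGR2HSV)
m=((hsv[:,:,1]<60)&(hsv[:,:,2]>125)).astype(np.uint8); R0=np.zeros_like(m); R0[185:235,225:410]=1; m*=R0
n,l,s,c=cv2.connectedComponentsWithStats(m)
for i in range(1,n):
    if s[i,4]<150: continue
    ys,xs=np.where(l==i)
    W=np.array([onz("wrist",u,v,.034)[:2] for u,v in zip(xs,ys)],np.float32)*1000
    print(s[i],cv2.minAreaRect(W))
cv2.imwrite("pics/w10m.png",cv2.resize(np.hstack([im[180:240,215:415],cv2.cvtColor(m*255,cv2.COLOR_GRAY2BGR)[180:240,215:415]]),None,fx=2,fy=2))
for u,v in [(403,207),(300,207),(231,212),(291,209)]: print(u,v,onz("wrist",u,v,.034))
# chest corners rim outer
for u,v in [(203,138),(424,146),(408,302),(212,298)]: print("rim",onz("wrist",u,v,.07))
# top cam
for u,v in [(287,250),(232,249)]: print("top",onz("top",u,v,.034))
E
```

```text
[ 299  195  105   21 1930] ((566.5088500976562, 117.34610748291016), (125.79934692382812, 23.666353225708008), 86.03765869140625)Traceback (most recent call last):
  File "<stdin>", line 8, in <module>
  File "h.py", line 9, in onz
    p,d=ray(name,u,v,c); return p+d*(z-p[2])/d[2]
        ~~~^^^^^^^^^^^^
  File "h.py", line 5, in ray
    c=c or imaging.get_calibration(name)
           ~~~~~~~~~~~~~~~~~~~~~~~^^^^^^
ValueError: time passes only in moves, steps and waits
```

```bash
python3 - <<'E'
from h import *
C=imaging.get_calibration("wrist"); T=imaging.get_calibration("top")
im=cv2.imread("pics/w10.png"); hsv=cv2.cvtColor(im,cv2.COLOR_BGR2HSV)
m=((hsv[:,:,1]<60)&(hsv[:,:,2]>125)).astype(np.uint8); R0=np.zeros_like(m); R0[185:235,225:410]=1; m*=R0
n,l,s,c=cv2.connectedComponentsWithStats(m)
for i in range(1,n):
    if s[i,4]<150: continue
    ys,xs=np.where(l==i)
    W=np.array([onz("wrist",u,v,.034,C)[:2] for u,v in zip(xs,ys)],np.float32)*1000
    print(s[i],cv2.minAreaRect(W),W.mean(0),cv2.fitLine(W,cv2.DIST_L2,0,.01,.01).ravel())
cv2.imwrite("pics/w10m.png",cv2.resize(np.vstack([im[180:240,215:415],cv2.cvtColor(m*255,cv2.COLOR_GRAY2BGR)[180:240,215:415]]),None,fx=4,fy=4))
for u,v in [(203,138),(424,146),(408,302),(212,298)]: print("rim",onz("wrist",u,v,.07,C))
for u,v in [(287,250),(232,249)]: print("top",onz("top",u,v,.034,T))
E
```

```text
[ 299  195  105   21 1930] ((566.5088500976562, 117.34610748291016), (125.79934692382812, 23.666353225708008), 86.03765869140625) [566.4874 117.1765] [  0.0709   0.9975 566.4873 117.1765]
[ 230  197   63   25 1157] ((561.9435424804688, 8.1827392578125), (23.9902286529541, 76.07687377929688), 1.5474464893341064) [561.838    8.4008] [  0.0376  -0.9993 561.838    8.4008]
rim [ 0.4692 -0.0362  0.07  ]
rim [0.4976 0.1964 0.07  ]
rim [0.6851 0.1776 0.07  ]
rim [ 0.6585 -0.06    0.07  ]
top [ 0.5654 -0.0227  0.034 ]
top [0.5711 0.1372 0.034 ]
```

View pics/w10m.png

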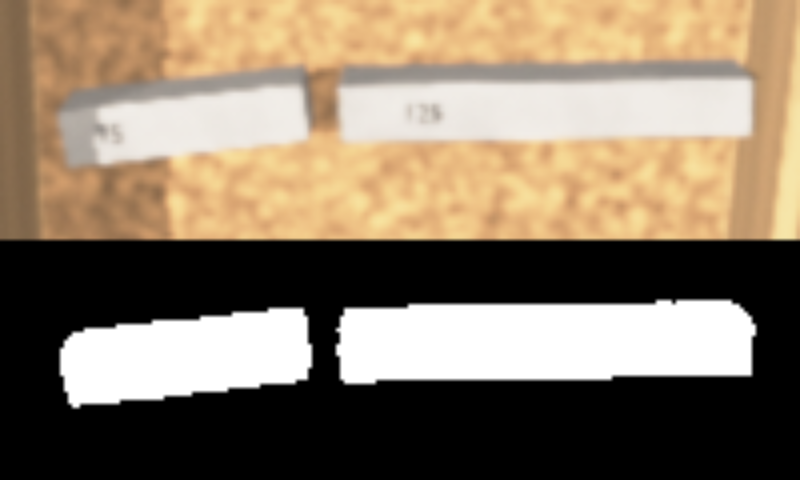

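The long bar ("125" engraved on top) is at about (0.569, 0.117), with the jaw direction about -4°. It is close to the leaning lid, so I'll check how much room the wrist needs on the lid side.

```bash
python3 - <<'E'
from h import *
T=imaging.get_calibration("top"); S=imaging.get_calibration("scene")
p,r,o=cur(); Z=r.as_matrix()[:,2]
for k in [.035,.1,.15,.2,.25,.3,.35,.4,.45]:
    P=p-k*Z
    print(k,P,"top",proj("top",P,T),"x+70",proj("top",P+[.07,0,0],T),"scene",proj("scene",P,S),proj("scene",P+[.07,0,0],S))
s=imaging.read_camera("scene")[:,:,::-1]
cv2.imwrite("pics/s11.png",cv2.resize(s[0:240,120:400],None,fx=2.5,fy=2.5,interpolation=cv2.INTER_CUBIC))
t=cv2.imread("pics/t10.png"); cv2.imwrite("pics/t11.png",cv2.resize(t[180:340,110:310],None,fx=3.5,fy=3.5,interpolation=cv2.INTER_CUBIC))
E
```

```text
0.035 [0.5113 0.0815 0.3699] top [224.7189 254.99  ] x+70 [225.2969 222.7618] scene [254.9797 104.5924] [280.6967  99.1513]
0.1 [0.5098 0.0813 0.4349] top [217.4846 251.7751] x+70 [218.193  217.2547] scene [252.5766  78.9425] [279.0221  73.8515]
0.15 [0.5086 0.0811 0.4849] top [211.1556 248.9625] x+70 [211.9878 212.4443] scene [250.6378  58.2476] [277.6722  53.4579]
0.2 [0.5074 0.0809 0.5349] top [204.0228 245.7928] x+70 [205.0054 207.0314] scene [248.6147  36.6543] [276.2649  32.1966]
0.25 [0.5062 0.0806 0.5849] top [195.9228 242.1932] x+70 [197.0901 200.8953] scene [246.5019  14.1026] [274.7965  10.0112]
0.3 [0.505  0.0804 0.6348] top [186.6446 238.07  ] x+70 [188.0415 193.8806] scene [244.2932  -9.4726] [273.2627 -13.1601]
0.35 [0.5038 0.0802 0.6848] top [175.9108 233.3   ] x+70 [177.5975 185.7842] scene [241.982  -34.1426] [271.6593 -37.3843]
0.4 [0.5026 0.08   0.7348] top [163.3498 227.7181] x+70 [165.4083 176.3349] scene [239.5608 -59.9855] [269.9813 -62.7349]
0.45 [0.5014 0.0798 0.7848] top [148.4517 221.0974] x+70 [150.9967 165.1626] scene [237.0217 -87.0871] [268.2235 -89.2924]
```

View pics/s11.png

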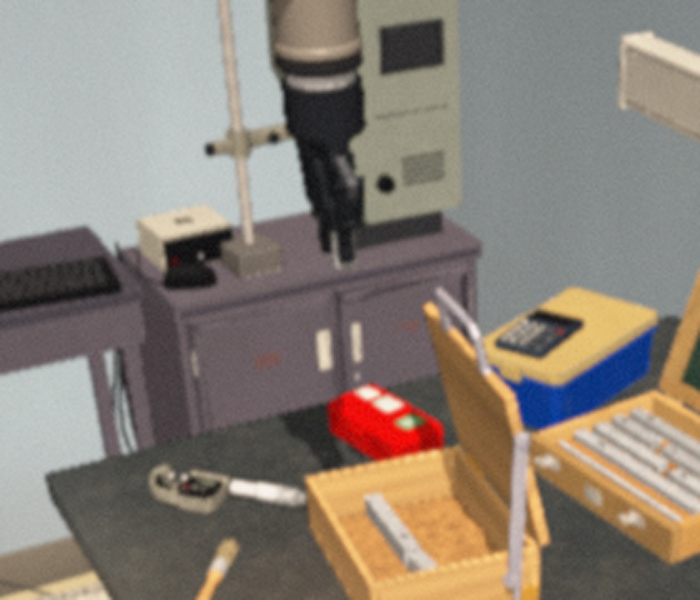

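View pics/t11.png

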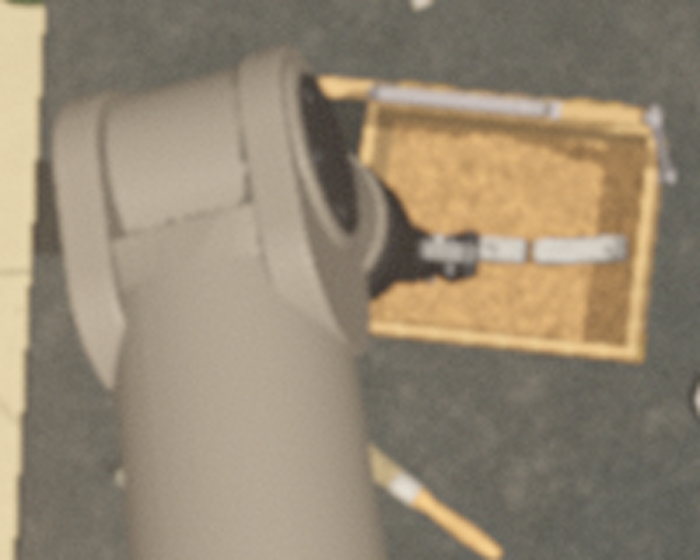

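In the scene view the tips match 34 mm behind the reported TCP: zoomed (345,265) gives (258,106), against a predicted (255,105). The wrist joint has a radius of about 68 mm and sits about 0.30 m above the tips, so going straight down it would come close to the raised handle. I'll tilt the tool 7° with its top towards the robot while picking the bar.

```bash
cat >> h.py <<'E'
K=0.034
def tilt(th,b): return down(th)*R.from_euler('y',b,degrees=True)
def tcp(tip,rot): return np.asarray(tip)+K*rot.as_matrix()[:,2]
E
python3 - <<'E'
from h import *
r=tilt(-4,7); print(r.as_matrix())
p,r0,o=cur()
mid=r0*R.from_rotvec((r0.inv()*r).as_rotvec()*0.75)
plan([([.52,.10,.29],r,9),(tcp([.569,.117,.134],r),r,5)])
E
```

```text
[[ 0.9901 -0.0698  0.1216]
 [-0.0692 -0.9976 -0.0085]
 [ 0.1219  0.     -0.9925]]
[2.1, 0.6, 5.0, -0.5, 0.5, 9.9]
[2.1, 0.2, 5.0, -0.5, 0.5, 9.9]
[2.0, -0.2, 5.1, -0.5, 0.5, 9.9]
[1.9, -0.6, 5.1, -0.5, 0.5, 9.9]
[1.8, -1.0, 5.1, -0.5, 0.5, 9.9]
[1.5, -1.3, 5.1, -0.5, 0.5, 9.9]
[1.2, -1.6, 5.1, -0.5, 0.5, 9.9]
[0.9, -1.8, 5.1, -0.5, 0.5, 9.9]
[0.5, -2.0, 5.1, -0.5, 0.5, 9.9]
--
[5.7, -4.1, 38.9, 0.0, 0.0, 0.0]
[5.7, -4.1, 38.9, 0.0, 0.0, 0.0]
[5.7, -4.1, 38.9, 0.0, 0.0, 0.0]
[5.7, -4.1, 38.9, 0.0, 0.0, 0.0]
[5.7, -4.1, 38.9, 0.0, 0.0, 0.0]
--
```

apply_moves([
  [2.1, 0.6, 4, -0.5, 0.5, 9.9, 0],
  [2.1, 0.2, 4, -0.5, 0.5, 9.9, 0],
  [2, -0.2, 4, -0.5, 0.5, 9.9, 0],
  [1.9, -0.6, 4, -0.5, 0.5, 9.9, 0],
  [1.8, -1, 4, -0.5, 0.5, 9.9, 0],
  [1.5, -1.3, 4, -0.5, 0.5, 9.9, 0],
  [1.2, -1.6, 4, -0.5, 0.5, 9.9, 0],
  [0.9, -1.8, 4, -0.5, 0.5, 9.9, 0],
])

```text
t: 17.0
eef_pos: [0.5195, 0.0978, 0.3026]
tool_rot: [0.0, 0.998, 0.028, 0.059]
contact_force: [-0.3, 0.5, 0.4]
gripper_width: 0.499
```

```bash
python3 - <<'E'
from h import *
st()
r=tilt(-4,7)
plan([(tcp([.569,.117,.134],r),r,7)])
E
```

```text
t 17.0 p [0.5195 0.0978 0.3026] th 3.2593465263251167 z [ 0.1172  0.0032 -0.9931] F [-0.2777  0.471   0.4122] w 0.49900941512015634 q [-0.6926  0.0575  0.3864  1.871   0.0121  1.1044 -0.2562]
[4.4, -2.4, 29.6, -0.1, 0.0, 1.0]
[4.3, -2.5, 29.6, -0.1, 0.0, 1.0]
[4.2, -2.6, 29.6, -0.1, 0.0, 1.0]
[4.2, -2.7, 29.6, -0.1, 0.0, 1.0]
[4.1, -2.9, 29.6, -0.1, 0.0, 1.0]
[4.0, -3.0, 29.6, -0.1, 0.0, 1.0]
[4.0, -3.1, 29.6, -0.1, 0.0, 1.0]
--
```

apply_moves([
  [4.4, -2.4, 28, 0, 0, 1, 0],
  [4.3, -2.5, 28, 0, 0, 1, 0],
  [4.2, -2.6, 28, 0, 0, 1, 0],
  [4.2, -2.7, 28, 0, 0, 1, 0],
  [4.1, -2.9, 28, 0, 0, 1, 0],
  [4, -3, 28, 0, 0, 1, 0],
  [4, -3, 25, 0, 0, 1, 0],
  [0, 0, 0, 0, 0, 0, 0],
])

```text
t: 18.0
eef_pos: [0.5736, 0.12, 0.1095]
tool_rot: [-0.004, 0.998, -0.035, 0.059]
contact_force: [-0.5, -0.3, -0.4]
gripper_width: 0.497
```

```bash
python3 - <<'E'
from h import *
st()
cv2.imwrite("pics/w12.png",imaging.read_camera("wrist")[:,:,::-1])
s=imaging.read_camera("scene")[:,:,::-1]
cv2.imwrite("pics/s12.png",cv2.resize(s[0:270,160:400],None,fx=2.2,fy=2.2,interpolation=cv2.INTER_CUBIC))
E
```

```text
t 18.0 p [0.5736 0.12   0.1095] th -4.064645739645034 z [ 0.119   0.0046 -0.9929] F [-0.5475 -0.3195 -0.3708] w 0.49738551560072874 q [-0.6281  0.3797  0.3662  1.9737 -0.1601  0.7012 -0.2472]
```

View pics/w12.png

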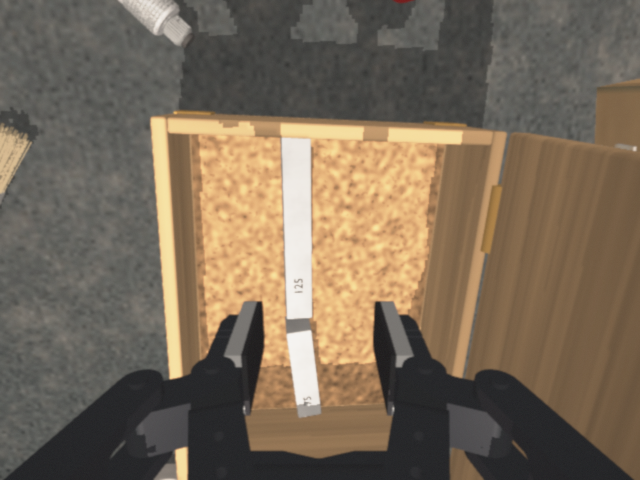

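View pics/s12.png

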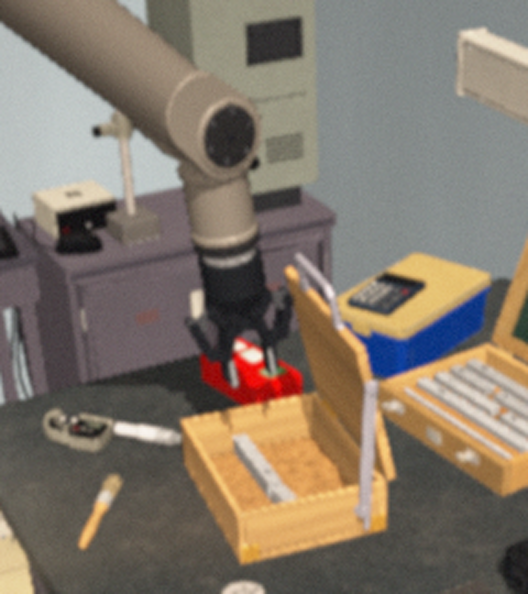

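In the wrist view the long bar's top runs from (296,138) to (300,318), with the short bar below it. I'll recheck its position from this view.

```bash
python3 - <<'E'
from h import *
C=imaging.get_calibration("wrist")
im=cv2.imread("pics/w12.png"); hsv=cv2.cvtColor(im,cv2.COLOR_BGR2HSV)
m=((hsv[:,:,1]<45)&(hsv[:,:,2]>170)).astype(np.uint8); Q=np.zeros_like(m); Q[137:319,270:325]=1; m*=Q
ys,xs=np.where(m>0)
W=np.array([onz("wrist",u,v,.034,C)[:2] for u,v in zip(xs,ys)],np.float32)*1000
print(len(W),cv2.minAreaRect(W),W.mean(0),cv2.fitLine(W,cv2.DIST_L2,0,.01,.01).ravel())
r=tilt(-4,7)
c=np.array([*(W.mean(0)/1000),.034]); Z=r.as_matrix()[:,2]
goal=tcp(c+.015*Z,r); print(c,goal)
p,r0,o=cur(); print("tip now",p-K*r0.as_matrix()[:,2])
plan([(goal+[0,0,.03],r,4),(goal,r,3)])
E
```

```text
4974 ((570.7704467773438, 116.53202056884766), (124.89688873291016, 18.25407600402832), 85.99246215820312) [571.0644 121.2802] [  0.068    0.9977 571.0632 121.2802]
[0.5711 0.1213 0.034 ] [ 0.577   0.1209 -0.0146]
tip now [0.5706 0.1198 0.1454]
[-2.4, 0.1, 24.0, -0.2, 0.0, -0.0]
[-2.4, 0.0, 24.0, -0.2, 0.0, -0.0]
[-2.4, -0.1, 24.0, -0.2, 0.0, -0.0]
[-2.4, -0.2, 24.0, -0.2, 0.0, -0.0]
--
[-1.2, 0.0, 9.9, 0.0, 0.0, 0.0]
[-1.2, 0.0, 9.9, 0.0, 0.0, 0.0]
[-1.2, 0.0, 9.9, 0.0, 0.0, 0.0]
--
```

The rectangle fit gives 124.9 × 18.3 mm, centred at (0.5708, 0.1165), which matches the given size. Descending in two steps.

```bash
python3 - <<'E'
from h import *
r=tilt(-4,7);Z=r.as_matrix()[:,2]
goal=tcp(np.array([.5708,.1168,.034])+.015*Z,r)
plan([(goal+[0,0,.025],r,7)])
E
```

```text
[-1.4, 0.7, 14.4, -0.1, 0.0, -0.0]
[-1.4, 0.7, 14.4, -0.1, 0.0, -0.0]
[-1.4, 0.7, 14.4, -0.1, 0.0, -0.0]
[-1.4, 0.6, 14.4, -0.1, 0.0, -0.0]
[-1.4, 0.6, 14.4, -0.1, 0.0, -0.0]
[-1.4, 0.6, 14.4, -0.1, 0.0, -0.0]
[-1.4, 0.5, 14.4, -0.1, 0.0, -0.0]
--
```

apply_moves([
  [-1.4, 0.7, 14, -0.1, 0, 0, 0],
  [-1.4, 0.7, 14, -0.1, 0, 0, 0],
  [-1.4, 0.7, 14, -0.1, 0, 0, 0],
  [-1.4, 0.6, 14, -0.1, 0, 0, 0],
  [-1.4, 0.6, 14, -0.1, 0, 0, 0],
  [-1.4, 0.6, 13, -0.1, 0, 0, 0],
  [-1.4, 0.5, 10, 0, 0, 0, 0],
  [0, 0, 0, 0, 0, 0, 0],
])

```text
t: 19.1
eef_pos: [0.5768, 0.1164, 0.0133]
tool_rot: [-0.0, 0.997, -0.035, 0.062]
contact_force: [-1.1, 0.3, -0.5]
gripper_width: 0.497
```

```bash
python3 - <<'E'
from h import *
st()
r=tilt(-4,7);Z=r.as_matrix()[:,2]
goal=tcp(np.array([.5708,.1168,.034])+.015*Z,r)
plan([(goal,r,4)])
cv2.imwrite("pics/w13.png",imaging.read_camera("wrist")[:,:,::-1])
s=imaging.read_camera("scene")[:,:,::-1]
cv2.imwrite("pics/s13.png",cv2.resize(s[40:270,200:400],None,fx=2.5,fy=2.5,interpolation=cv2.INTER_CUBIC))
E
```

```text
t 19.1 p [0.5768 0.1164 0.0133] th -4.074633934322445 z [ 0.1235 -0.004  -0.9923] F [-1.0865  0.3097 -0.4697] w 0.4970620620118087 q [-0.5692  0.5309  0.3023  2.023  -0.2287  0.5012 -0.1913]
[-0.9, 0.0, 6.9, -0.1, -0.0, -0.0]
[-0.9, 0.0, 6.9, -0.1, -0.0, -0.0]
[-0.9, 0.0, 6.9, -0.1, -0.0, -0.0]
[-0.9, 0.0, 6.9, -0.1, -0.0, -0.0]
--
```

View pics/w13.png

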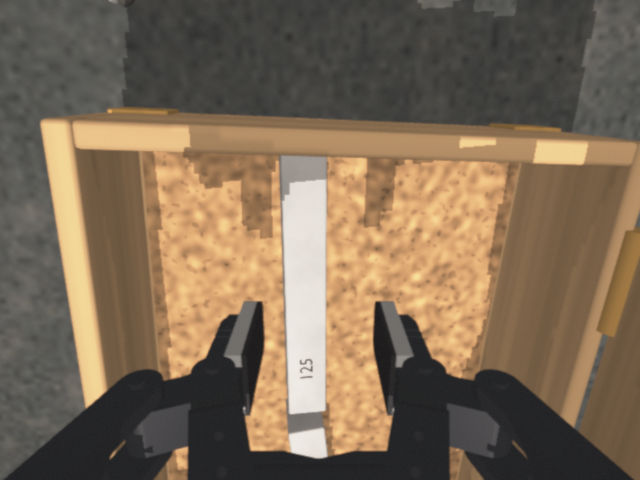

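View pics/s13.png

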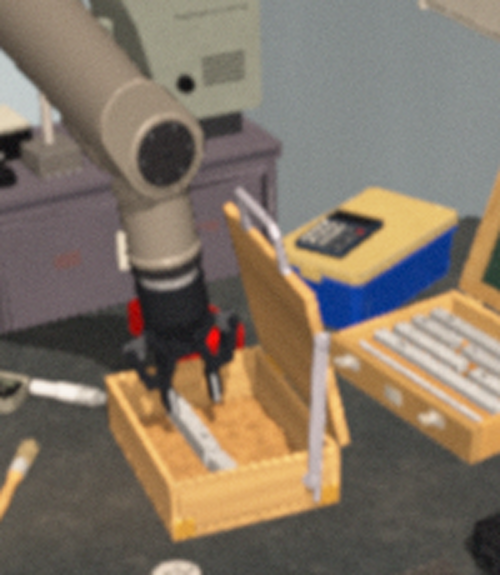

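The bar sits between the fingers and the lid is well clear. Last 27 mm down, then close.

apply_moves([
  [-0.9, 0, 6.5, 0, 0, 0, 0],
  [-0.9, 0, 6.5, 0, 0, 0, 0],
  [-0.9, 0, 6.5, 0, 0, 0, 0],
  [-0.9, 0, 5, 0, 0, 0, 0],
  [0, 0, 0, 0, 0, 0, 0],
  [0, 0, 0, 0, 0, 0, 0],
  [0, 0, 0, 0, 0, 0, 0],
  [0, 0, 0, 0, 0, 0, 0],
], grip_force=60)

```text
t: 20.2
eef_pos: [0.5782, 0.1172, -0.0108]
tool_rot: [-0.001, 0.997, -0.035, 0.064]
contact_force: [0.1, -0.1, 0.1]
gripper_width: 0.499
```

```bash
python3 - <<'E'
from h import *
st(); p,r,o=cur(); print("tip",p-K*r.as_matrix()[:,2])
cv2.imwrite("pics/w14.png",imaging.read_camera("wrist")[:,:,::-1])
E
```

```text
t 20.2 p [ 0.5782  0.1172 -0.0108] th -4.088882297827611 z [ 0.1275 -0.0024 -0.9918] F [ 0.064  -0.0669  0.0973] w 0.49924263737151403 q [-0.5505  0.5712  0.2785  2.0298 -0.2471  0.4487 -0.1774]
tip [0.5739 0.1173 0.0229]
```

View pics/w14.png

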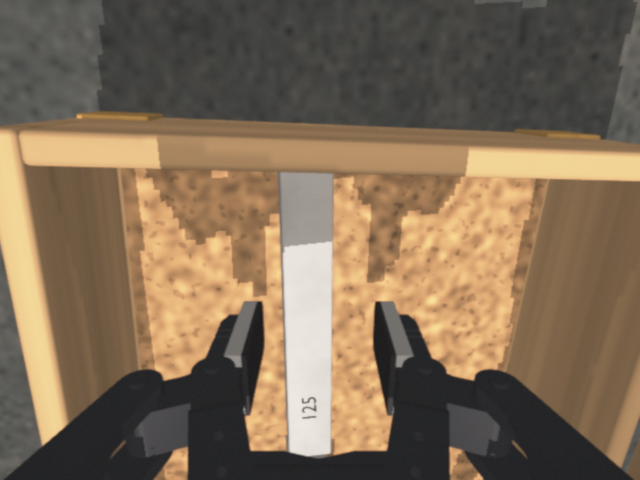

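apply_moves([
  [-2.5, 0, 4.5, 0, 0, 0, 0],
  [0, 0, 0, 0, 0, 0, 0],
  [0, 0, 0, 0, 0, 0, 1],
  [0, 0, 0, 0, 0, 0, 1],
  [0, 0, 0, 0, 0, 0, 1],
  [0, 0, 0, 0, 0, 0, 1],
  [0, 0, 0, 0, 0, 0, 1],
  [0, 0, 0, 0, 0, 0, 1],
], grip_force=60)

```text
t: 21.25
eef_pos: [0.5753, 0.1175, -0.0156]
tool_rot: [-0.001, 0.997, -0.035, 0.063]
contact_force: [-0.5, -0.2, 0.8]
gripper_width: 0.193
```

```bash
python3 - <<'E'
from h import *
st(); p,r,o=cur(); print("tip",p-K*r.as_matrix()[:,2])
cv2.imwrite("pics/w15.png",imaging.read_camera("wrist")[:,:,::-1])
s=imaging.read_camera("scene")[:,:,::-1]
cv2.imwrite("pics/s15.png",cv2.resize(s[40:270,200:400],None,fx=2.5,fy=2.5,interpolation=cv2.INTER_CUBIC))
E
```

```text
t 21.25 p [ 0.5753  0.1175 -0.0156] th -4.0688747577816935 z [ 0.1258 -0.0023 -0.9921] F [-0.4945 -0.2055  0.8448] w 0.19328754519826719 q [-0.5487  0.5766  0.2736  2.0361 -0.2503  0.4384 -0.176 ]
tip [0.571  0.1176 0.0181]
```

View pics/w15.png

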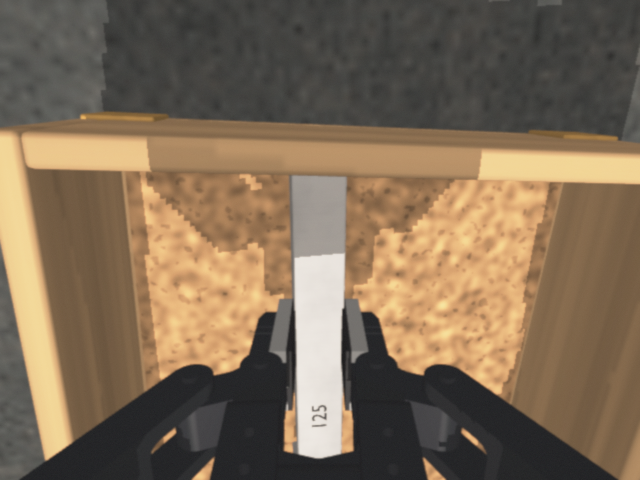

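View pics/s15.png

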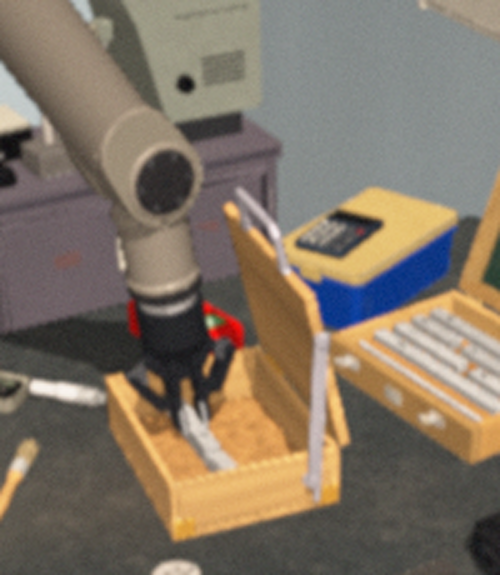

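Gripped (opening 0.193, about 18 mm). Lifting straight up.

apply_moves([
  [0.6, 0, -5, 0, 0, 0, 1],
  [1.2, 0, -10, 0, 0, 0, 1],
  [1.8, 0, -15, 0, 0, 0, 1],
  [1.8, 0, -15, 0, 0, 0, 1],
  [1.8, 0, -15, 0, 0, 0, 1],
  [1.2, 0, -15, 0, 0, 0, 1],
  [0, 0, -15, 0, 0, 0, 1],
  [0, 0, -10, 0, 0, 0, 1],
], grip_force=80)

```text
t: 22.35
eef_pos: [0.5689, 0.1166, 0.0906]
tool_rot: [-0.001, 0.997, -0.035, 0.061]
contact_force: [0.6, 0.2, -6.1]
gripper_width: 0.186
```

```bash
python3 - <<'E'
from h import *
st(); p,r,o=cur(); print("tip",p-K*r.as_matrix()[:,2])
cv2.imwrite("pics/w16.png",imaging.read_camera("wrist")[:,:,::-1])
s=imaging.read_camera("scene")[:,:,::-1]
cv2.imwrite("pics/s16.png",cv2.resize(s[40:270,200:400],None,fx=2.5,fy=2.5,interpolation=cv2.INTER_CUBIC))
E
```

```text
t 22.35 p [0.5689 0.1166 0.0906] th -4.087627955715001 z [ 0.1227 -0.0031 -0.9924] F [ 0.6217  0.2101 -6.1356] w 0.18591207653088485 q [-0.6315  0.3998  0.3676  2.0016 -0.1671  0.6536 -0.2427]
tip [0.5648 0.1167 0.1243]
```

View pics/w16.png

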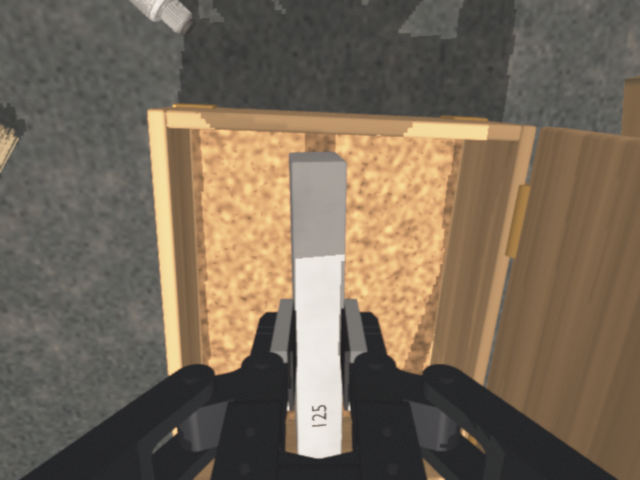

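View pics/s16.png

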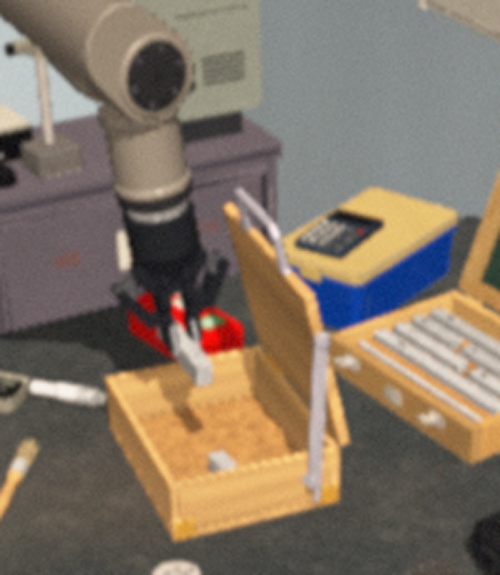

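The bar is held level and clear of the chest, the lid is still propped, and the short bar is still in the chest. Now carrying it to the plate, going back towards the robot first.

```bash
python3 - <<'E'
from h import *
plan([([.50,.06,.12],tilt(-6,5),3),([.475,-.12,.12],tilt(-13,1),5),([.460,-.310,.10],down(-20),6),([.460,-.310,.05],down(-20),4)])
E
```

```text
[-20.4, 20.5, -12.5, -0.2, -0.7, 0.6]
[-20.3, 20.7, -12.2, -0.2, -0.7, 0.6]
[-20.2, 21.0, -11.9, -0.2, -0.7, 0.6]
--
[-1.2, 36.3, -0.1, -0.1, -0.8, 1.4]
[-0.3, 36.3, -0.0, -0.1, -0.8, 1.4]
[0.6, 36.3, -0.0, -0.1, -0.8, 1.4]
[1.5, 36.3, 0.0, -0.1, -0.8, 1.4]
[2.3, 36.3, 0.0, -0.1, -0.8, 1.4]
--
[4.6, 31.4, 3.4, -0.0, -0.2, 1.2]
[5.3, 31.3, 3.4, -0.0, -0.2, 1.2]
[5.9, 31.2, 3.4, -0.0, -0.2, 1.2]
[6.6, 31.1, 3.4, -0.0, -0.2, 1.2]
[7.2, 30.9, 3.4, -0.0, -0.2, 1.2]
[7.8, 30.8, 3.4, -0.0, -0.2, 1.2]
--
[0.0, 0.0, 12.5, 0.0, 0.0, 0.0]
[0.0, 0.0, 12.5, 0.0, 0.0, 0.0]
[0.0, 0.0, 12.5, 0.0, 0.0, 0.0]
[0.0, 0.0, 12.5, 0.0, 0.0, 0.0]
--
```

apply_moves([
  [-20.4, 20.5, -12.5, 0, -0.7, 0.6, 1],
  [-20.3, 20.7, -12.2, 0, -0.7, 0.6, 1],
  [-20.2, 21, -12, 0, -0.7, 0.6, 1],
  [-1.2, 34, 0, 0, -0.8, 1.4, 1],
  [-0.3, 36, 0, 0, -0.8, 1.4, 1],
  [0.6, 36, 0, 0, -0.8, 1.4, 1],
  [1.5, 36, 0, 0, -0.8, 1.4, 1],
  [2.3, 34, 0, 0, -0.8, 1.4, 1],
])

```text
t: 23.45
eef_pos: [0.472, -0.118, 0.1159]
tool_rot: [-0.007, 0.994, -0.11, 0.006]
contact_force: [-0.5, -0.3, -4.9]
gripper_width: 0.184
```

```bash
python3 - <<'E'
from h import *
st()
plan([([.460,-.310,.09],down(-20),7)])
E
```

```text
t 23.45 p [ 0.472  -0.118   0.1159] th -12.646874498553062 z [ 0.0126  0.0128 -0.9998] F [-0.5375 -0.2852 -4.9236] w 0.18356965095564537 q [-0.2912  0.2815  0.4955  2.106  -0.2088  0.7874  0.1141]
[4.3, 27.2, 3.3, -0.1, -0.1, 1.1]
[4.8, 27.1, 3.4, -0.1, -0.1, 1.1]
[5.3, 27.0, 3.4, -0.1, -0.1, 1.1]
[5.8, 26.9, 3.5, -0.1, -0.1, 1.1]
[6.3, 26.8, 3.5, -0.1, -0.1, 1.1]
[6.8, 26.6, 3.6, -0.1, -0.1, 1.1]
[7.3, 26.5, 3.6, -0.1, -0.1, 1.1]
--
```

apply_moves([
  [4.3, 26.5, 3, 0, -0.1, 1.1, 1],
  [4.8, 26.5, 3, 0, -0.1, 1.1, 1],
  [5.3, 26.5, 3, -0.1, -0.1, 1.1, 1],
  [5.8, 26.5, 3, -0.1, -0.1, 1.1, 1],
  [6.3, 26, 3, -0.1, -0.1, 1.1, 1],
  [6.8, 26, 3, -0.1, -0.1, 1, 1],
  [6, 22, 3, -0.1, -0.1, 1, 1],
  [0, 0, 0, 0, 0, 0, 1],
])

```text
t: 24.45
eef_pos: [0.4571, -0.3109, 0.0886]
tool_rot: [-0.002, 0.984, -0.179, -0.004]
contact_force: [-0.5, 0.8, -4.2]
gripper_width: 0.184
```

```bash
python3 - <<'E'
from h import *
st()
cv2.imwrite("pics/w17.png",imaging.read_camera("wrist")[:,:,::-1])
s=imaging.read_camera("scene")[:,:,::-1]
cv2.imwrite("pics/s17.png",cv2.resize(s[100:400,200:440],None,fx=2,fy=2,interpolation=cv2.INTER_CUBIC))
E
```

```text
t 24.45 p [ 0.4571 -0.3109  0.0886] th -20.635745637461067 z [-0.0063  0.0056 -1.    ] F [-0.4967  0.7644 -4.1613] w 0.18421966928792252 q [ 0.0663  0.4536  0.5398  1.9665 -0.3172  0.8132  0.424 ]
```

View pics/w17.png

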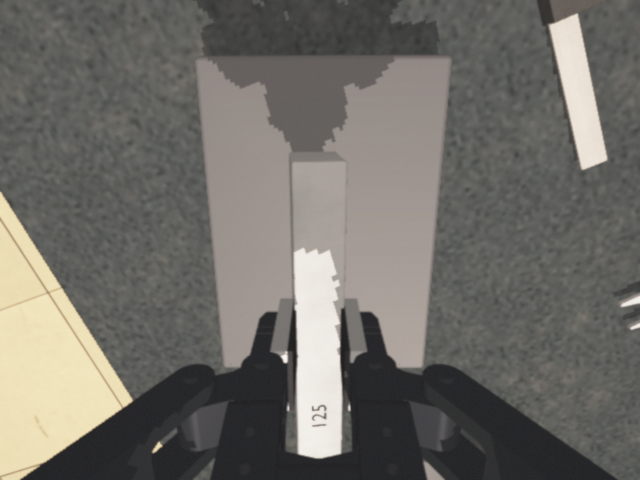

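View pics/s17.png

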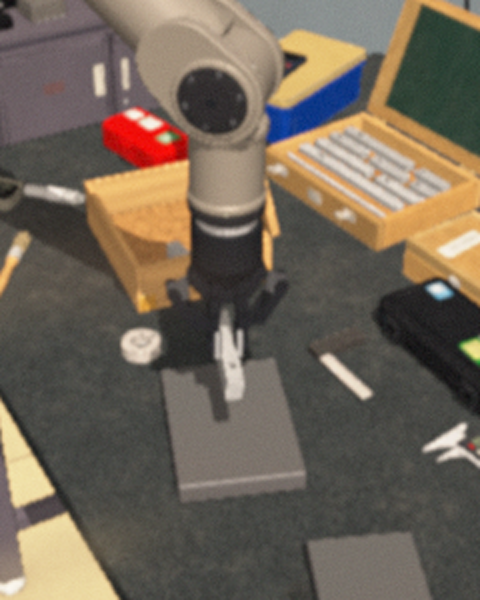

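The wrist view shows the plate corners at (198,57), (450,57), (425,367) and (223,366), with the bar's axis parallel to the long side. I'll check the plate centre from this view.

```bash
python3 - <<'E'
from h import *
C=imaging.get_calibration("wrist")
P=[onz("wrist",u,v,.03,C) for u,v in [(198,57),(450,57),(425,367),(223,366)]]
for q in P: print(q)
print("centre",np.mean(P,0),"w",np.linalg.norm(P[0]-P[1]),"len",np.linalg.norm(P[0]-P[3]))
# bar end faces: top far edge
for u,v in [(318,161),(320,457)]: print("bar",onz("wrist",u,v,.138,C))
p,r,o=cur(); tip=p-K*r.as_matrix()[:,2]; print(tip)
c=np.mean(P,0); c[2]=0
plan([(np.array([.460,-.310,.03]),down(-20),6)])
E
```

```text
[ 0.4335 -0.1901  0.03  ]
[ 0.5598 -0.2375  0.03  ]
[ 0.4938 -0.4223  0.03  ]
[ 0.3635 -0.3734  0.03  ]
centre [ 0.4627 -0.3058  0.03  ] w 0.1349507889325542 len 0.19626683908820794
bar [ 0.4809 -0.2498  0.138 ]
bar [ 0.4389 -0.3639  0.138 ]
[ 0.4579 -0.3086  0.1226]
[0.5, 0.2, 9.8, -0.0, 0.1, -0.1]
[0.5, 0.2, 9.8, -0.0, 0.1, -0.1]
[0.5, 0.2, 9.8, -0.0, 0.1, -0.1]
[0.5, 0.1, 9.8, -0.0, 0.1, -0.1]
[0.5, 0.1, 9.8, -0.0, 0.1, -0.1]
[0.5, 0.1, 9.8, -0.0, 0.1, -0.1]
--
```

The bar's middle is within 3 mm of the plate's centre. The bar's underside is about 82 mm above the plate. Lowering.

apply_moves([
  [0.5, 0, 11, 0, 0, 0, 1],
  [0.5, 0, 11, 0, 0, 0, 1],
  [0.5, 0, 11, 0, 0, 0, 1],
  [0, 0, 11, 0, 0, 0, 1],
  [0, 0, 11, 0, 0, 0, 1],
  [0, 0, 8, 0, 0, 0, 1],
  [0, 0, 4, 0, 0, 0, 1],
  [0, 0, 0, 0, 0, 0, 1],
])

```text
t: 25.55
eef_pos: [0.4593, -0.305, 0.0157]
tool_rot: [-0.004, 0.984, -0.175, -0.005]
contact_force: [-0.0, 0.6, -4.9]
gripper_width: 0.183
```

```bash
python3 - <<'E'
from h import *
st(); p,r,o=cur(); tip=p-K*r.as_matrix()[:,2]; print("bottom est",tip[2]-.010)
s=imaging.read_camera("scene")[:,:,::-1]
cv2.imwrite("pics/s18.png",cv2.resize(s[220:380,240:400],None,fx=3.7,fy=3.7,interpolation=cv2.INTER_CUBIC))
E
```

```text
t 25.55 p [ 0.4593 -0.305   0.0157] th -20.20783283448124 z [-0.0075  0.0097 -0.9999] F [-0.042   0.5928 -4.9031] w 0.18324749365832624 q [ 0.1197  0.5627  0.4648  2.0034 -0.3999  0.6762  0.4894]
bottom est 0.03973476988885153
```

View pics/s18.png

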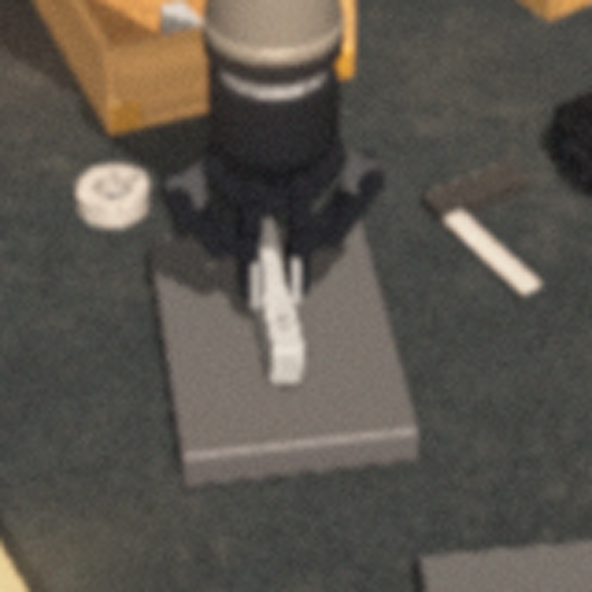

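apply_moves([
  [0, 2, 3, 0.2, 0, 0, 1],
  [0, 0, 2, 0, 0, 0, 1],
  [0, 0, 2, 0, 0, 0, 1],
  [0, 0, 1, 0, 0, 0, 1],
  [0, 0, 0, 0, 0, 0, 1],
  [0, 0, 0, 0, 0, 0, 1],
  [0, 0, 0, 0, 0, 0, 1],
  [0, 0, 0, 0, 0, 0, 1],
])

```text
t: 26.6
eef_pos: [0.4595, -0.3075, 0.0084]
tool_rot: [-0.006, 0.984, -0.175, -0.003]
contact_force: [-0.2, -0.2, -5.2]
gripper_width: 0.184
```

```bash
python3 - <<'E'
from h import *
st(); p,r,o=cur(); tip=p-K*r.as_matrix()[:,2]; print("bottom est",tip[2]-.010)
E
```

```text
t 26.6 p [ 0.4595 -0.3075  0.0084] th -20.21024364522502 z [-0.0039  0.0121 -0.9999] F [-0.1667 -0.2163 -5.2434] w 0.1843440519956058 q [ 0.1355  0.5747  0.4531  2.0033 -0.4118  0.6626  0.5046]
bottom est 0.03241233796347872
```

apply_moves([
  [0, 0, 1, 0, 0, 0, 1],
  [0, 0, 0, 0, 0, 0, 1],
  [0, 0, 1, 0, 0, 0, 1],
  [0, 0, 0, 0, 0, 0, 1],
  [0, 0, 1, 0, 0, 0, 1],
  [0, 0, 0, 0, 0, 0, 1],
  [0, 0, 0, 0, 0, 0, 1],
  [0, 0, 0, 0, 0, 0, 1],
])

```text
t: 27.6
eef_pos: [0.4597, -0.3075, 0.0068]
tool_rot: [-0.006, 0.984, -0.176, -0.003]
contact_force: [-0.5, 0.3, -0.8]
gripper_width: 0.187
```

```bash
python3 - <<'E'
from h import *
st(); p,r,o=cur(); tip=p-K*r.as_matrix()[:,2]; print("bottom est",tip[2]-.010)
E
```

```text
t 27.6 p [ 0.4597 -0.3075  0.0068] th -20.214713914548017 z [-0.003   0.013  -0.9999] F [-0.5063  0.3438 -0.8283] w 0.18722013087885744 q [ 0.1383  0.5771  0.4501  2.0037 -0.4147  0.6594  0.5074]
bottom est 0.03075102151352139
```

The measured load fell from -5.2 to -0.8 N, so the plate is now carrying the bar. One more millimetre, then open gently and retreat upward.

apply_moves([
  [0, 0, 0.7, 0, 0, 0, 1],
  [0, 0, 0, 0, 0, 0, 1],
  [0, 0, 0, 0, 0, 0, 0.4],
  [0, 0, 0, 0, 0, 0, 0.1],
  [0, 0, 0, 0, 0, 0, 0.1],
  [0, 0, 0, 0, 0, 0, 0.1],
  [0, 0, -10, 0, 0, 0, 0.1],
  [0, 0, -20, 0, 0, 0, 0.1],
])

```text
t: 28.6
eef_pos: [0.4603, -0.3086, 0.0374]
tool_rot: [-0.006, 0.984, -0.176, -0.002]
contact_force: [1.4, -0.1, 0.3]
gripper_width: 0.449
```

apply_moves([
  [0, 0, -30, 0, 0, 0, 0.1],
  [0, 0, -30, 0, 0, 0, 0.1],
  [0, 0, -30, 0, 0, 0, 0.1],
  [0, 0, -30, 0, 0, 0, 0.1],
  [0, 0, -20, 0, 0, 0, 0.1],
  [0, 0, 0, 0, 0, 0, 0.1],
  [0, 0, 0, 0, 0, 0, 0.1],
  [0, 0, 0, 0, 0, 0, 0.1],
])

```text
t: 29.6
eef_pos: [0.4603, -0.311, 0.1857]
tool_rot: [-0.006, 0.984, -0.177, -0.0]
contact_force: [0.2, 0.1, 0.1]
gripper_width: 0.447
```

```bash
python3 - <<'E'
from h import *
st()
C=imaging.get_calibration("wrist")
im=imaging.read_camera("wrist")[:,:,::-1]; cv2.imwrite("pics/w20.png",im)
s=imaging.read_camera("scene")[:,:,::-1]; cv2.imwrite("pics/s20.png",s)
np.savez("pics/c20.npz",E=C["extrinsics"],K=C["K"])
E
```

```text
t 29.6 p [ 0.4603 -0.311   0.1857] th -20.333650185367848 z [ 0.0012  0.0111 -0.9999] F [0.1699 0.0589 0.0761] w 0.44746923429425545 q [ 0.0089  0.3267  0.6002  1.8795 -0.228   1.0066  0.3536]
```

View pics/w20.png

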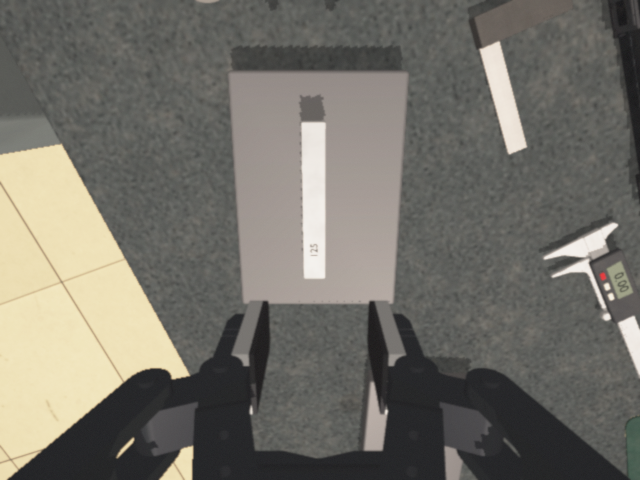

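View pics/s20.png

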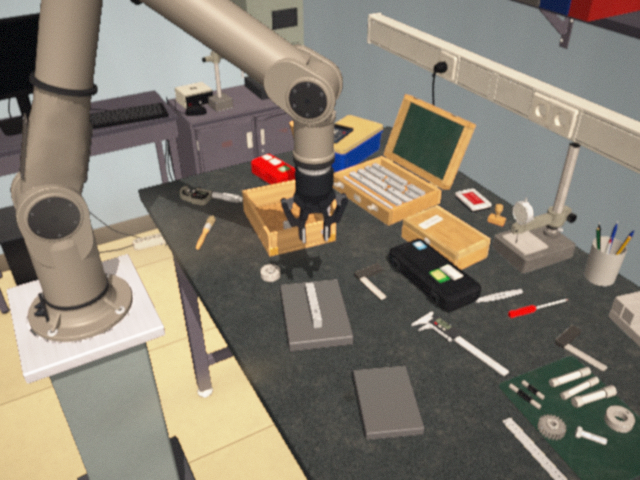

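The bar lies along the plate, at (301–326, 122–279) within the plate's (230–407, 71–303), with "125" still on top. Final measurements follow, plus a top view for the lid.

```bash
python3 - <<'E'
from h import *
C=imaging.get_calibration("wrist")
P=np.array([onz("wrist",u,v,.03,C)[:2] for u,v in [(230,71),(407,71),(394,303),(244,303)]])
B=np.array([onz("wrist",u,v,.056,C)[:2] for u,v in [(300,96),(324,96),(326,279),(303,279)]])
pc,bc=P.mean(0),B.mean(0)
ly=(P[0]+P[1]-P[2]-P[3]); ly/=np.linalg.norm(ly); lx=np.array([ly[1],-ly[0]])
by=(B[0]+B[1]-B[2]-B[3]); print("len bar",np.linalg.norm(by)/2); by/=np.linalg.norm(by)
print("plate",pc,"bar",bc,"across",(bc-pc)@lx,"along",(bc-pc)@ly,"ang",np.degrees(np.arctan2(by@lx,by@ly)))
t=imaging.read_camera("top")[:,:,::-1]; cv2.imwrite("pics/t20.png",cv2.resize(t[180:340,130:450],None,fx=2.5,fy=2.5,interpolation=cv2.INTER_CUBIC))
E
```

```text
len bar 0.1430884454953429
plate [ 0.462  -0.3086] bar [ 0.4612 -0.2989] across -0.00410309220242038 along 0.008792596377388015 ang -0.40838136491265126
```

View pics/t20.png

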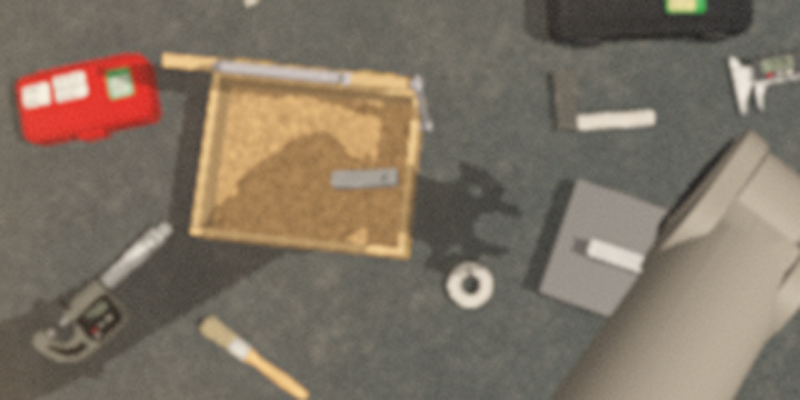

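```bash
python3 - <<'E'
from h import *
C=imaging.get_calibration("wrist"); T=imaging.get_calibration("top")
B=np.array([onz("wrist",u,v,.056,C)[:2] for u,v in [(301,122),(325,122),(326,279),(303,279)]])
print("bar c",B.mean(0),"len",np.linalg.norm(B[0]-B[3]))
for u,v in [(218,68),(345,78)]: print("handle",onz("top",130+u/2.5,180+v/2.5,.302,T))
print("ring",onz("top",130+470/2.5,180+285/2.5,.016,T))
print(bot.hand_in())
E
```

```text
bar c [ 0.4585 -0.3076] len 0.12517479222157674
handle [0.6323 0.1166 0.302 ]
handle [ 0.6206 -0.0019  0.302 ]
ring [ 0.438  -0.1104  0.016 ]
the job is handed in; nothing more can be done
None
```

I raised the lid by its handle to about 1.44 rad, let it down onto the stay and released it. I then lifted the 125 mm bar out of the chest and laid it along the large surface plate. I handed the job in at about 30 s of the 58 s allowed; the hand-in reports no verdict.

**Last checks, all from camera images:**
- **Bar:** the lit part of its top measures 125 mm long. Its middle is within about 4 mm of the plate's centre, it lies under 1° off the long side, and the "125" engraving is still on top.
- **Lid:** propped by itself, with the handle at x ≈ 0.62–0.63 m, about where it was let go.
- **Short bar:** still in the chest.
- **Other things:** the ring is within 1 mm of where it started. The square, red box and micrometer look unmoved, but I did not measure them.
- **Robot:** the hand had withdrawn upward, clear of everything.

**What failed or disagreed:**
- **Finger tips:** they sit about 34 mm behind the reported tool point. My first close on the handle missed because of this. I measured the offset in two views and corrected for it.
- **Bar layout:** the bars lay side to side along the chest's y, end to end, not front to back as the task said. I gripped according to the images.
- **Bar length:** one final measurement gave 143 mm because I had included a dark patch at one end, which I take to be shadow. Leaving it out gave 125 mm.

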